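Screw the parcel press down with its turning bar

TASK

Take the steel turning bar from its wooden rest and use it in the holes of the press's collar, moving it from hole to hole, to turn the collar clockwise (seen from above) until the pad holds the parcel firmly: the collar should turn about half as hard again as it did while running free, well short of twice as hard, which would crush the parcel. Turn the collar with the bar only, without ramming or jamming it, then lay the bar back in its rest and leave the other things alone.

Things in the scene. Friction and masses are not known exactly. Their poses are not given: they have to be found in the camera images.
- press: Parcel press fixed to the worktop. Grey base 150 x 170 x 14 mm; steel columns, 16 mm diameter, at y = -62 and +62 mm, to z = 170 mm; between them a grey beam (50 mm deep in x, 158 mm wide, z 104 to 122 mm) with the collar on it. Origin: centre of the underside; z up; -x is the front. The columns let a bar in the collar swing about 75 deg to either side of the front.
- collar: Threaded steel disc, 84 mm diameter, 26 mm high, that turns about the press's axis and keeps its height. Origin: on its axis at the height of the holes, 137 mm above the worktop; z up. Eight level radial holes at 0, 45 ... 315 deg from its x axis, a dark line on top of each. Clockwise screws the pad down 3.8 mm per radian, 2.1 to 3.6 rad until it touches. It stays where it is left.
- ram: Threaded spindle of 22 mm diameter through the collar, with the round sprung pad (62 mm diameter) under the beam; it moves straight down as the collar turns. Origin on the press's axis, level with the collar's holes at the start position. The pad's face is 55 to 59 mm below the origin, differing from press to press.
- parcel: Small brown parcel, about 89 mm across the press, 114 mm front to back, 55 mm high, loose on the press's base plate under the pad. Origin: centre of its underside.
- bar: Straight round steel bar, 10 mm diameter, 180 mm long, with round ends, both ends alike, 0.11 kg. Origin: its middle; x along the bar. At the start it lies level in the rest.
- rest: Wooden rest fixed to the worktop: board 60 x 125 mm, 10 mm thick, with two notched posts at y = -48 and +48 mm, open at the top. Origin: centre of its underside; the bar lies along its y axis with the bar's centre line at z = 43 mm; notch 16 mm wide at the bottom, 38 mm at the top (z = 58 mm). Between the posts 80 mm are free.
- rest_seat (a point): Point in the rest where the middle of the bar belongs: 43 mm above the rest's origin; the y axis is the direction of the bar.
- weight: Bystander: brass scale weight with a knob, 38 mm diameter, 45 mm high. Origin: centre of its underside.
- desk_stamp: Bystander: standing rubber stamp with a wooden handle, 29 x 45 x 84 mm. Origin: centre of its underside.
- glue: Bystander: glue jar with a red cap, 56 mm diameter, 95 mm high. Origin: centre of its underside.
- collar_hole0 (a point): Centre of the mouth of the hole on the collar's x axis, 42 mm from the collar's axis. Holes are 13 mm square, mouths widened to 17 mm, bottoms 20 mm from the axis. Turning torque about the axis: free 0.4 to 0.5 N m, steady; once the pad meets the parcel it climbs about 0.5 N m per further radian. Aim at 1.5 to 1.6 times the free torque; under 1.3 times is too loose, over 1.8 times crushes.

How it is judged:
On the way, in this order (a step that is already met when the one before it is completed fails the run):
1. the bar is lifted out of the rest (height (world z) of bar above 0.09 m), for 0.2 s.
2. the pad presses the parcel with at least 30 N while the bar bears on the collar (contact force between ram and parcel above 30 N and contact force between bar and collar above 0.5 N), for 0.05 s.
At the end, for the whole second after the job is handed in: The pad presses on the parcel with 30 to 115 N, and the bar lies at rest in both notches of its rest, its middle within 25 mm of the middle of the rest, within 8 mm of its proper height and level with the rest's direction to 0.12 rad (contact force between ram and parcel between 30 and 115 N and horizontal distance between bar and rest_seat below 0.025 m and z of bar in the frame of rest_seat between -0.008 and 0.008 m and angle between the x axis of bar and the y axis of rest_seat, either way round below 0.12 rad and linear speed of bar below 0.02 m/s); the robot touches nothing.
It fails at once if the parcel is crushed (pad force over 115 N) (contact force between ram and parcel above 115 N).
It fails at once if the bar is rammed or jammed against the press (over 120 N) (contact force between bar and press above 120 N).
It fails at once if the fingers or the arm push on the press itself (over 5 N) (contact force between any of the fingers, the arm and press above 5 N).
It fails at once if a bystander is moved more than 30 mm (distance of any of weight, desk_stamp, glue from where it was at the start of the episode above 0.03 m).
It also fails if it takes over 72 s, if anything falls off the work surface, if the arm or the gripper's body presses on something with over 40 N, if the wrist force passes 120 N, or if a joint passes its speed limit or range.

ROBOT

A 6-joint arm with a two-finger parallel gripper is mounted at the origin on a cart in front of the work surface, level with it; the furniture and walls round the work are solid. World frame = base frame: x ahead of the robot, y to its left, z up, the work surface at z = 0. Lengths are in m, angles in rad, forces in N, time in s.
With the tool pointing down it reaches from about 0.325 to 1 m from the base axis. Payload 5.1 kg.
Tool frame: the origin (TCP) lies on the centre line of the jaws, within the pads' length; the fingertips stand ahead of it and the grasp point (between the pads) lies 6 mm ahead of it (env.tip_reach is the z of the fingertips in the tool frame, in m); z points along the fingers, y is the direction in which the jaws open and shut (so a half turn about z gives the same grasp; the last joint's range is limited). The gripper opens to 85 mm and grips with 20 to 120 N. Pads are 22 mm wide; open, the fingers measure 114 mm over their backs; the gripper's body (76 mm by 85 mm) begins 54 mm behind the grasp point. The pads swing forward as they close: fully open they stand 13 mm farther back than shut.
Start: joints at [1.092, 0.124, 1.65, -0, 1.367, -0.083], TCP at [0.251, 0.6, 0.256] pointing down, gripper open.
Joint ranges: [-2.61, 2.61], [-1.02, 2.33], [0.03, 2.71], [-1.35, 4.49], [0.32, 2.68], [-2.91, 2.91]. Speed limits (rad/s): [2.57, 2.57, 3.14, 3.14, 3.14, 3.14].

INTERFACE

Orientations are given as a unit quaternion [x, y, z, w].
In Python, from workcell import env gives the robot as it stands.
- The arm moves only by the tool carry_out, never from a script. Its argument "series" is one flat list of numbers, 5 for each row, row after row: the closure, from -1 (fully open) to 1 (shut), then the shift along the tool's x, y, z scaled (see below), then the turn about the tool's z scaled (see below). In form: [gripper, x, y, z, turn, gripper, x, y, z, turn, ...]. A call has exactly 8 rows; each row is the pose to reach, as a shift and turn from the pose commanded when the call began, along the tool's axes at that moment; what a row does not reach only later rows make up. The controller multiplies each number of a shift by 150 mm and each number of a turn by 90 degrees. A row lasts 1/12 s, in which the tool goes at most 41.7 mm and 7.16 degrees, less where a joint would pass 70% of its speed; a pose out of reach is approached as far as the arm can. A call with a number of a shift or a turn outside -1 to 1 is refused whole. A call with a gripper value outside its range is refused whole. The fingers move at their own pace and stop on an object; "grip_force" is the grip in N (left out, the last holds). Time passes only in rows, so rows that repeat a pose let the fingers close, or fill a call up. It gives the time, the measured TCP pose, the force and the opening at its end, in the units of the state.
- env.read_state(): the state, without advancing time (a new reading comes with each control period).
- env.grab_frame(name): name is "side" or "top" or "wrist"; returns a dict with "color" (384x512x3 uint8, red, green, blue), "mtx" (3x3 intrinsics, pixels), "world_to_cam" (4x4, takes a point from world to camera coordinates). Camera axes: x right, y down, z forward; pixel columns grow to the right and rows downward; lengths in m; the calibration is good to about 2 mm. The wrist camera is an equidistant fisheye: a pixel r from the principal point sees the ray r / f radians off the axis. A picture is of the moment at which its call begins. There is no depth.
- env.close_job(): hands the job in, once; it reports no verdict.
The state is a dict: "time_s": time; "joints": joint angles; "joint_vel": joint speeds; "tau": joint torques, N m; "tcp_pos": TCP position; "eef_rot": TCP orientation; "ft_force": force on the tool from outside, world axes, zero at the start; "ft_torque": the same for the moment, N m; "gripper_width": opening from 0.0 (shut) to 1.0 (fully open).
Only numpy, scipy, OpenCV 4.12 (cv2) and the standard library are available. Lean on these libraries where they do the work, as an engineer would, in place of code of your own. Each camera call takes 0.05 s, during which the arm holds its last target.

## Working session

There is one attempt and no reset: what is moved stays moved. The work goes in short steps, Python scripts to look and compute and a tool call to move; the robot and the scene stay as the last step left them, time stands still between calls to the robot, and variables do not carry over. Pictures are saved under pics/ and viewed, and the job is handed in when it is done.

Besides the shell and the picture viewer there is one more tool, called after "Emit:" as a command line: name --argument value ..., lists and objects as JSON in quotes. carry_out: Moves the arm, as the interface text tells. Its arguments: {"type":"object","properties":{"series":{"type":"array","items":{"type":"number","minimum":-1,"maximum":1}},"grip_force":{"type":"number"}},"required":["series"]}

```bash
ls; mkdir -p pics
python3 - <<'E'
from workcell import env
import cv2
s=env.read_state(); print(s); print(env.tip_reach)
for n in ["side","top","wrist"]:
    f=env.grab_frame(n); cv2.imwrite(f"pics/{n}0.png",f["color"][:,:,::-1]); print(n,f["mtx"].tolist(),f["world_to_cam"].round(4).tolist())
E
```

```text
pics
{'time_s': 0.0, 'joints': array([ 1.09239786e+00,  1.24514529e-01,  1.65168718e+00, -1.35726351e-05,
        1.36751939e+00, -8.26065003e-02]), 'joint_vel': array([-1.45232600e-04,  3.74778731e-04, -2.78569503e-03,  1.58995888e-05,
        2.66514788e-03, -3.29211204e-04]), 'tau': array([-4.86375047e-04, -4.23616326e+01, -3.65445328e+01, -1.98556631e-05,
        6.71608068e-03, -2.64253822e-05]), 'tcp_pos': array([0.25037122, 0.59922828, 0.25503909]), 'eef_rot': array([ 1.96605354e-01,  9.80482127e-01, -1.02446473e-03, -2.88231281e-04]), 'ft_force': array([-0.15655041,  0.59690924, -0.308589  ]), 'ft_torque': array([-0.05161172,  0.02231948, -0.04290619]), 'gripper_width': 1.00504130270424}
0.025
side [[435.9742463777219, 0.0, 252.88449544358227], [0.0, 435.9742463777219, 186.34325461013756], [0.0, 0.0, 1.0]] [[0.9139, -0.4059, 0.0051, -0.5153], [-0.1658, -0.3848, -0.908, 0.1943], [0.3705, 0.8289, -0.419, 1.0354], [0.0, 0.0, 0.0, 1.0]]
top [[396.2575545249094, 0.0, 257.01671313156265], [0.0, 396.2575545249094, 191.0175095291129], [0.0, 0.0, 1.0]] [[-0.026, -0.9994, -0.0221, 0.0215], [-0.9954, 0.028, -0.0912, 0.5734], [0.0918, 0.0197, -0.9956, 1.2517], [0.0, 0.0, 0.0, 1.0]]
wrist [[297.3186396354542, 0.0, 260.2244790443526], [0.0, 297.3186396354542, 194.4059140463297], [0.0, 0.0, 1.0]] [[0.3856, 0.9227, -0.0022, -0.6487], [0.8864, -0.3697, 0.2784, -0.0353], [0.2561, -0.1093, -0.9605, 0.3791], [0.0, 0.0, 0.0, 1.0]]
```

View pics/top0.png

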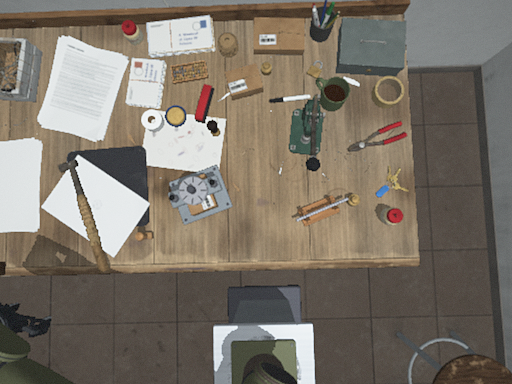

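View pics/side0.png

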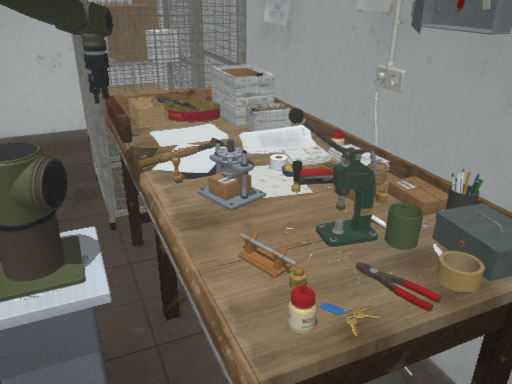

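View pics/wrist0.png

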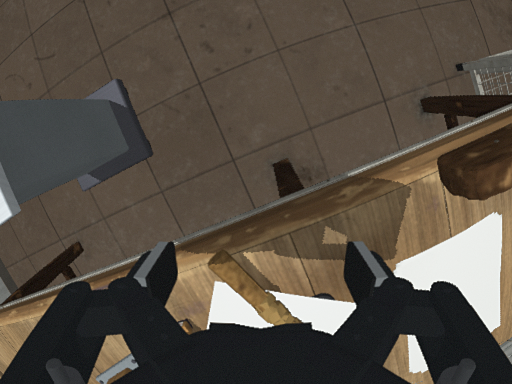

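Run:
```python
import cv2
t=cv2.imread("pics/top0.png")
cv2.imwrite("pics/t1.png",cv2.resize(t[110:250,130:230],None,fx=6,fy=6,interpolation=3)[:600*2][:840][120:720])
cv2.imwrite("pics/t2.png",cv2.resize(t[180:235,280:410],None,fx=6,fy=6,interpolation=3))
s=cv2.imread("pics/side0.png")
cv2.imwrite("pics/s1.png",cv2.resize(s[125:225,160:290],None,fx=6,fy=6,interpolation=3))
cv2.imwrite("pics/s2.png",cv2.resize(s[220:310,225:355],None,fx=6,fy=6,interpolation=3))
```

```text
(no output)
```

View pics/t1.png

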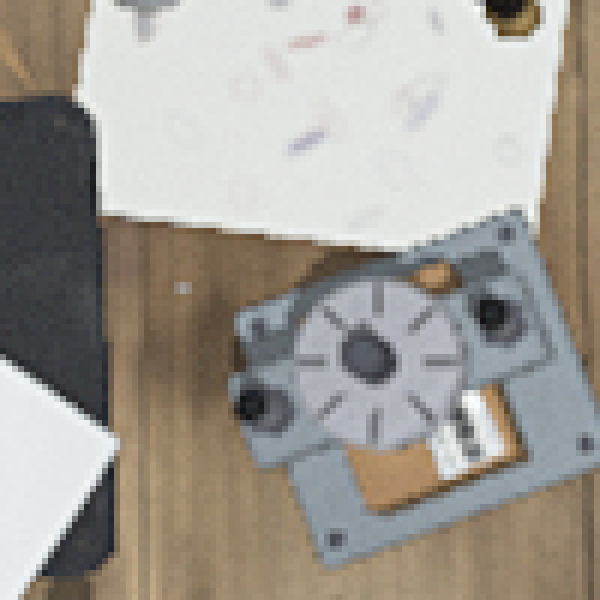

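View pics/t2.png

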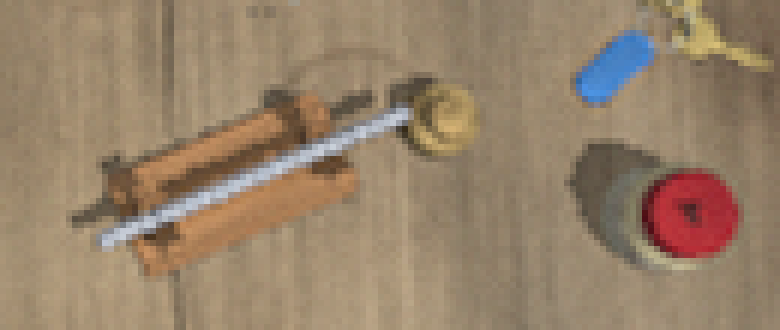

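View pics/s1.png

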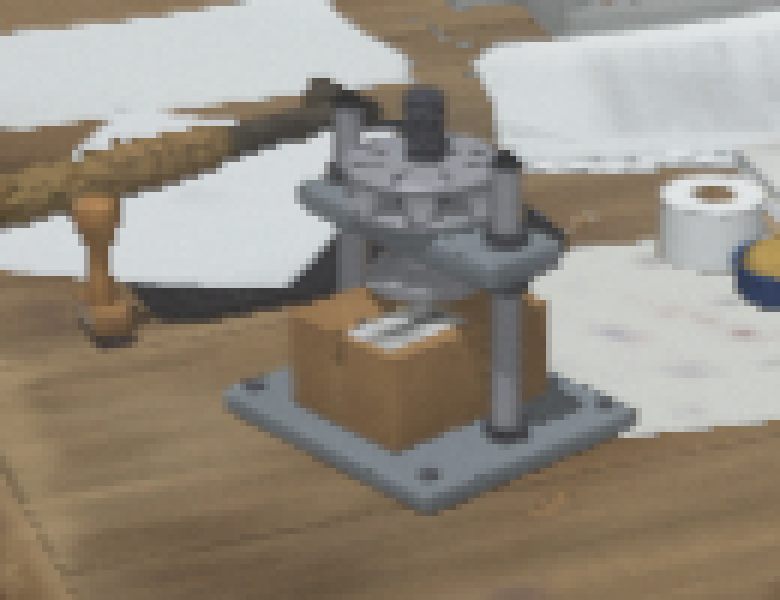

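View pics/s2.png

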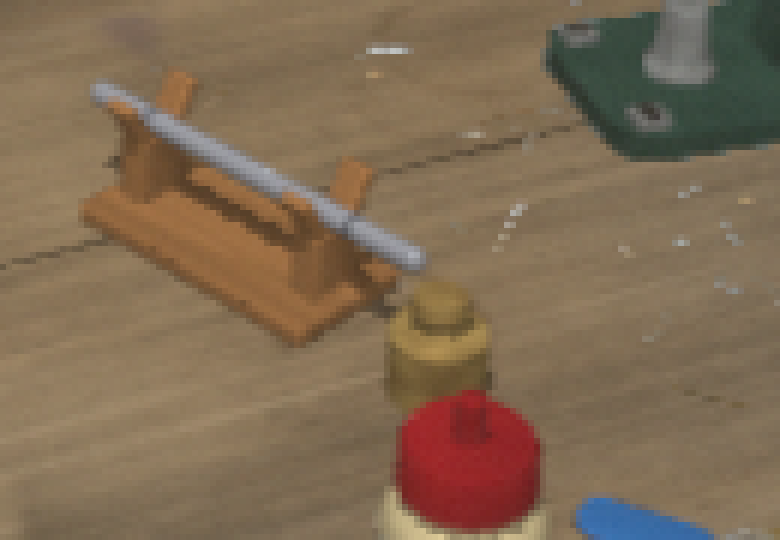

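```bash
cat > h.py <<'E'
import numpy as np, cv2
from workcell import env
CAL={}
def cam(n):
    f=env.grab_frame(n); return f
def ray(f,uv):
    K=f["mtx"];T=f["world_to_cam"];R=T[:3,:3]
    d=R.T@np.linalg.solve(K,[uv[0],uv[1],1.0]); c=-R.T@T[:3,3]; return c,d
def onz(f,uv,z):
    c,d=ray(f,uv); return c+d*(z-c[2])/d[2]
def proj(f,p):
    q=f["world_to_cam"][:3,:3]@p+f["world_to_cam"][:3,3]; q=f["mtx"]@q; return q[:2]/q[2]
def tri(f1,a,f2,b):
    c1,d1=ray(f1,a);c2,d2=ray(f2,b)
    d1/=np.linalg.norm(d1);d2/=np.linalg.norm(d2)
    s=np.linalg.lstsq(np.c_[d1,-d2],c2-c1,rcond=None)[0]
    p,q=c1+d1*s[0],c2+d2*s[1]; return (p+q)/2,np.linalg.norm(p-q)
E
python3 - <<'E'
from h import *
t=cam("top"); s=cam("side"); np.set_printoptions(precision=4,suppress=True)
A=onz(t,(212.2,182.2),.17);B=onz(t,(171.7,197.5),.17);C=onz(t,(193.3,190.5),.15)
print("cols",A,B,(A+B)/2,np.linalg.norm(A-B),np.degrees(np.arctan2(*(B-A)[:2][::-1])));print("collar",C)
b1=onz(t,(297,220),.043);b2=onz(t,(348.3,199.2),.043);print("bar",b1,b2,(b1+b2)/2,np.linalg.norm(b1-b2),np.degrees(np.arctan2(*(b1-b2)[:2][::-1])))
for n,p in dict(w=(352,199.5),glue=(395,215),stamp=(143,235)).items(): print(n,onz(t,p,.05 if n!='glue' else .095))
S=lambda u,v:(160+u/6,125+v/6)
print("tri col", tri(t,(212.2,182.2),s,S(508,160)),tri(t,(171.7,197.5),s,S(346,103)))
S2=lambda u,v:(225+u/6,220+v/6)
print("tri bar",tri(t,(297,220),s,S2(97,92)),tri(t,(348.3,199.2),s,S2(418,258)))
# stamp
print("stampside", onz(s,S(110,335),0))
# bar by mask: bright bluish-grey in region
c=cv2.cvtColor(t["color"],cv2.COLOR_RGB2HSV).astype(int); rgb=t["color"].astype(int)
m=((rgb[:,:,2]>rgb[:,:,0]-3)&(rgb[:,:,2]>120)); m[:,:285]=0;m[:,360:]=0;m[:185]=0;m[230:]=0
ys,xs=np.nonzero(m); print(len(xs)); rect=cv2.minAreaRect(np.c_[xs,ys].astype(np.float32)); print(rect, cv2.boxPoints(rect))
E
```

```text
cols [0.5896 0.1313 0.17  ] [0.5487 0.2486 0.17  ] [0.5691 0.19   0.17  ] 0.12417412273143635 109.21700528880959
collar [0.5691 0.1898 0.15  ]
bar [ 0.4769 -0.1181  0.043 ] [ 0.5381 -0.2822  0.043 ] [ 0.5075 -0.2001  0.043 ] 0.17518649210298642 110.473985293307
w [ 0.5364 -0.2923  0.05  ]
glue [ 0.4832 -0.409   0.095 ]
stamp [0.4424 0.3687 0.05  ]
tri col (array([0.5923, 0.1314, 0.1635]), np.float64(0.004200724112872281)) (array([0.5507, 0.2502, 0.1613]), np.float64(0.0026936144391892774))
tri bar (array([ 0.4777, -0.1185,  0.0412]), np.float64(0.001795594337091557)) (array([ 0.5394, -0.2825,  0.0449]), np.float64(0.0031183995084693304))
stampside [0.4442 0.3629 0.    ]
135
((321.7635498046875, 209.12588500976562), (2.6678922176361084, 55.15260314941406), 67.16634368896484) [[295.8306 218.5976]
 [346.6612 197.1953]
 [347.6965 199.6541]
 [296.8659 221.0565]]
```

```bash
cat >> h.py <<'E'
np.set_printoptions(precision=4,suppress=True)
from scipy.spatial.transform import Rotation as Ro
P=np.array([0.5691,0.190]); FRONT=199.2
def pose(s=None):
    s=s or env.read_state(); M=Ro.from_quat(s["eef_rot"]).as_matrix()
    return s["tcp_pos"],np.degrees(np.arctan2(M[1,1],M[0,1])),M
def plan(p,yaw,n=1):
    """n evenly spaced waypoint calls' tool-frame numbers from current measured pose"""
    q,y,M=pose(); d=(yaw-y+180)%360-180
    v=M.T@(np.array(p)-q)
    print("from",q,round(y,2),"scaled shift",(v/.15).round(3),"turn",round(-d/90,3))
    return v/.15,-d/90
def arcpts(r,z,d):  # d: bar outward world angle
    a=np.radians(d); return np.array([P[0]+r*np.cos(a),P[1]+r*np.sin(a),z])
E
python3 - <<'E'
from h import *
t=cam("top")
T=lambda u,v:(130+u/6,110+(v+120)/6)
for uv in [(378,298),(377,425),(310,358),(440,360),(335,318),(420,410),(422,320),(338,410)]:
    p=onz(t,T(*uv),.15); d=p[:2]-P; print(p[:2],np.linalg.norm(d).round(4),np.degrees(np.arctan2(d[1],d[0])).round(1))
w=env.grab_frame("wrist"); Tm=w["world_to_cam"]; print("cam pos", -Tm[:3,:3].T@Tm[:3,3])
q,y,M=pose(); print(M); print("cam in tool",M.T@(-Tm[:3,:3].T@Tm[:3,3]-q), "cam z in tool",M.T@Tm[2,:3])
plan([.5005,-.181,.15],20.5)
E
```

```text
[0.601  0.1903] 0.0319 0.5
[0.5389 0.1915] 0.0303 177.2
[0.5725 0.2239] 0.0341 84.3
[0.5697 0.1603] 0.0297 -88.8
[0.5918 0.2115] 0.0312 43.4
[0.5456 0.1704] 0.0306 -140.2
[0.5896 0.1689] 0.0294 -45.9
[0.5467 0.2104] 0.0303 137.6
cam pos [0.1844 0.6271 0.3731]
[[-0.9227  0.3855 -0.0002]
 [ 0.3855  0.9227 -0.0005]
 [ 0.     -0.0005 -1.    ]]
cam in tool [ 0.0717 -0.0002 -0.1171] cam z in tool [-0.2785 -0.0005  0.9604]
from [0.2506 0.5996 0.256 ] 67.32 scaled shift [-3.544 -4.159  0.709] turn 0.52
```

Emit:
carry_out --series '[-1,-0.15,-0.15,0,0,-1,-0.3,-0.3,0,0,-1,-0.45,-0.45,0,0,-1,-0.6,-0.6,0,0,-1,-0.75,-0.75,0,0,-1,-0.9,-0.9,0,0,-1,-1,-1,0,0,-1,-1,-1,0,0]'

```text
time_s: 1.02
tcp_pos: [0.3323, 0.4007, 0.2565]
eef_rot: [0.198, 0.98, -0.0, 0.0]
ft_force: [0.1, 1.0, -0.3]
gripper_width: 0.998
```

Emit:
carry_out --series '[-1,-0.15,-0.15,0,0,-1,-0.3,-0.3,0,0,-1,-0.45,-0.45,0,0,-1,-0.6,-0.6,0,0,-1,-0.75,-0.75,0,0,-1,-0.9,-0.9,0,0,-1,-1,-1,0,0,-1,-1,-1,0,0]'

```text
time_s: 1.68
tcp_pos: [0.4129, 0.2051, 0.2566]
eef_rot: [0.199, 0.98, -0.0, 0.001]
ft_force: [-0.2, 0.8, -1.1]
gripper_width: 0.998
```

Emit:
carry_out --series '[-1,-0.15,-0.15,0,0,-1,-0.3,-0.3,0,0,-1,-0.45,-0.45,0,0,-1,-0.6,-0.6,0,0,-1,-0.75,-0.75,0,0,-1,-0.9,-0.9,0,0,-1,-1,-1,0,0,-1,-1,-1,0,0]'

```text
time_s: 2.35
tcp_pos: [0.4937, 0.0091, 0.2564]
eef_rot: [0.198, 0.98, -0.0, 0.0]
ft_force: [-0.4, -0.6, 0.7]
gripper_width: 0.998
```

Emit:
carry_out --series '[-1,-0.1,-0.2,0,0.06,-1,-0.2,-0.4,0,0.12,-1,-0.3,-0.6,0,0.18,-1,-0.4,-0.8,0,0.24,-1,-0.5,-0.95,0,0.3,-1,-0.54,-1,0.1,0.36,-1,-0.54,-1,0.25,0.42,-1,-0.54,-1,0.35,0.48]'

```text
time_s: 3.02
tcp_pos: [0.5095, -0.1578, 0.2025]
eef_rot: [0.546, 0.838, 0.0, -0.001]
ft_force: [-0.9, 0.9, -0.5]
gripper_width: 1.002
```

Run:
```python
from h import *
print(env.read_state()["time_s"])
plan([.5005,-.181,.14],20.5)
w=env.grab_frame("wrist"); cv2.imwrite("pics/w1.png",w["color"][:,:,::-1])
```

```text
3.0167
from [ 0.5095 -0.1578  0.2025] 23.82 scaled shift [-0.117 -0.118  0.416] turn 0.037
```

View pics/w1.png

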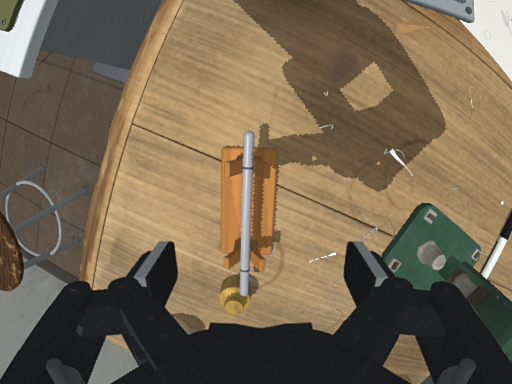

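```bash
cat >> h.py <<'E'
def fray(f,uv):
    K=f["mtx"];x=(uv[0]-K[0,2])/K[0,0];y=(uv[1]-K[1,2])/K[1,1];r=np.hypot(x,y)
    d=np.array([x/r*np.sin(r),y/r*np.sin(r),np.cos(r)]) if r>1e-9 else np.array([0,0,1.])
    T=f["world_to_cam"];R=T[:3,:3];return -R.T@T[:3,3],R.T@d
def fonz(f,uv,z):
    c,d=fray(f,uv);return c+d*(z-c[2])/d[2]
E
python3 - <<'E'
from h import *
w=env.grab_frame("wrist")
b1=fonz(w,(248.5,131),.043);b2=fonz(w,(244,297),.043)
print(b1,b2,np.linalg.norm(b1-b2),(b1+b2)/2,np.degrees(np.arctan2(*(b1-b2)[:2][::-1])))
E
```

```text
[ 0.4751 -0.1129  0.043 ] [ 0.5403 -0.2796  0.043 ] 0.17899422429588938 [ 0.5077 -0.1962  0.043 ] 111.3683852830471
```

Emit:
carry_out --series '[-1,-0.06,-0.06,0.15,0.03,-1,-0.117,-0.12,0.3,0.03,-1,-0.117,-0.12,0.5,0.03,-1,-0.117,-0.12,0.65,0.03,-1,-0.117,-0.12,0.8,0.03,-1,-0.117,-0.12,0.9,0.03,-1,-0.117,-0.12,0.97,0.03,-1,-0.117,-0.12,1.0,0.03]'

```text
time_s: 3.78
tcp_pos: [0.5001, -0.1809, 0.0531]
eef_rot: [0.562, 0.827, 0.0, -0.001]
ft_force: [-0.7, 0.5, 0.5]
gripper_width: 1.003
```

Run:
```python
from h import *
plan([.5008,-.179,.049],21)
s=env.read_state();print(s["ft_force"],s["time_s"])
```

```text
from [ 0.5001 -0.1809  0.0531] 21.57 scaled shift [0.01  0.009 0.027] turn 0.006
[-0.731   0.4687  0.5286] 3.7833
```

Emit:
carry_out --series '[-1,0.01,0.01,0.027,0,0.2,0.01,0.01,0.027,0,1,0.01,0.01,0.027,0,1,0.01,0.01,0.027,0,1,0.01,0.01,0.027,0,1,0.01,0.01,0.027,0,1,0.01,0.01,0.027,0,1,0.01,0.01,0.027,0]' --grip_force 80

```text
time_s: 4.45
tcp_pos: [0.5024, -0.1801, 0.0508]
eef_rot: [0.564, 0.826, 0.001, 0.002]
ft_force: [4.4, 1.9, 0.6]
gripper_width: 0.086
```

Emit:
carry_out --series '[1,0,0,0,0,1,0,0,0,0,1,0,0,-0.1,0,1,0,0,-0.25,0,1,0,0,-0.45,0,1,0,0,-0.65,0,1,0,0,-0.8,0,1,0,0,-0.87,0]'

```text
time_s: 5.12
tcp_pos: [0.5018, -0.1808, 0.1838]
eef_rot: [0.563, 0.826, 0.0, 0.002]
ft_force: [1.1, -0.9, -0.6]
gripper_width: 0.086
```

Run:
```python
from h import *
s=env.read_state();print(s["ft_force"],s["time_s"],s["gripper_width"])
w=env.grab_frame("wrist"); cv2.imwrite("pics/w2.png",w["color"][:,:,::-1])
w=env.grab_frame("side"); cv2.imwrite("pics/s3.png",w["color"][:,:,::-1])
plan(arcpts(.19,.18,224),224.-90)
```

```text
[ 1.0645 -0.9362 -0.5567] 5.1167 0.08599611611084326
from [ 0.5017 -0.1806  0.1823] 21.42 scaled shift [1.65  0.151 0.011] turn -1.251
```

View pics/w2.png

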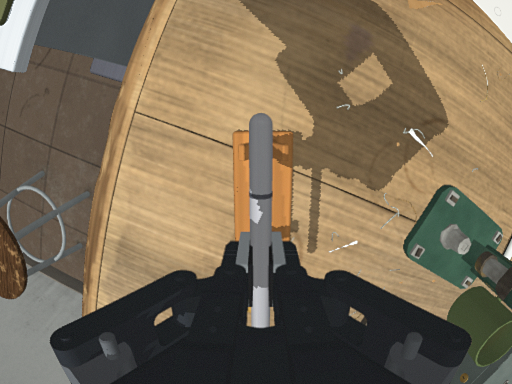

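View pics/s3.png

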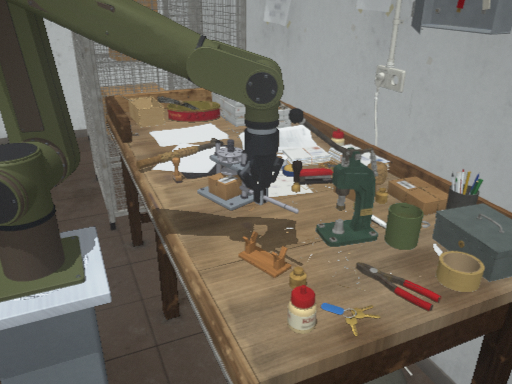

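Emit:
carry_out --series '[1,0.1,0,0,-0.07,1,0.2,0.02,0,-0.14,1,0.35,0.04,0,-0.21,1,0.5,0.06,0,-0.28,1,0.65,0.08,0,-0.35,1,0.8,0.1,0,-0.42,1,0.9,0.12,0,-0.49,1,1,0.14,0,-0.56]'

```text
time_s: 5.88
tcp_pos: [0.4636, -0.0315, 0.1772]
eef_rot: [0.155, 0.988, -0.0, -0.003]
ft_force: [0.2, 0.4, -1.1]
gripper_width: 0.087
```

Run:
```python
from h import *
w=env.grab_frame("wrist"); 
q,y,M=pose()
e=fonz(w,(261,111),q[2]-.006); print("end in tool mm",M.T@(e-q)*1e3)
plan(arcpts(.19,.18,224),224.-90)
```

```text
end in tool mm [70.5251 -1.1334  6.4395]
from [ 0.4632 -0.0297  0.1771] 72.43 scaled shift [ 0.372  0.496 -0.017] turn -0.684
```

Emit:
carry_out --series '[1,0.05,0.06,0,-0.075,1,0.1,0.12,0,-0.15,1,0.15,0.2,0,-0.225,1,0.2,0.27,0,-0.3,1,0.25,0.34,0,-0.375,1,0.3,0.4,0,-0.45,1,0.34,0.45,0,-0.525,1,0.372,0.496,0,-0.6]'

```text
time_s: 6.6
tcp_pos: [0.4342, 0.0556, 0.1776]
eef_rot: [-0.31, 0.951, 0.001, -0.002]
ft_force: [0.4, 0.0, -1.4]
gripper_width: 0.088
```

Run:
```python
from h import *
plan(arcpts(.19,.143,224),224.-90)
```

```text
from [0.4342 0.0556 0.1776] 126.09 scaled shift [-0.001  0.02   0.231] turn -0.088
```

Emit:
carry_out --series '[1,0,0.02,0.05,-0.06,1,0,0.02,0.1,-0.088,1,0,0.02,0.15,-0.088,1,0,0.02,0.2,-0.088,1,0,0.02,0.231,-0.088,1,0,0.02,0.231,-0.088,1,0,0.02,0.231,-0.088,1,0,0.02,0.231,-0.088]'

```text
time_s: 7.27
tcp_pos: [0.4343, 0.0577, 0.1458]
eef_rot: [-0.372, 0.928, -0.0, 0.0]
ft_force: [-0.3, -0.8, -1.0]
gripper_width: 0.081
```

Run:
```python
from h import *
plan(arcpts(.19,.143,224),224.-90)
for n in ["side","top","wrist"]:
    f=env.grab_frame(n); cv2.imwrite(f"pics/{n}2.png",f["color"][:,:,::-1])
    if n=="top": cv2.imwrite("pics/top2c.png",cv2.resize(f["color"][150:250,150:260,::-1],None,fx=6,fy=6,interpolation=3))
    if n=="side": cv2.imwrite("pics/side2c.png",cv2.resize(f["color"][125:225,180:300,::-1],None,fx=6,fy=6,interpolation=3))
```

```text
from [0.4343 0.0577 0.1458] 133.7 scaled shift [0.007 0.01  0.019] turn -0.003
```

View pics/top2c.png

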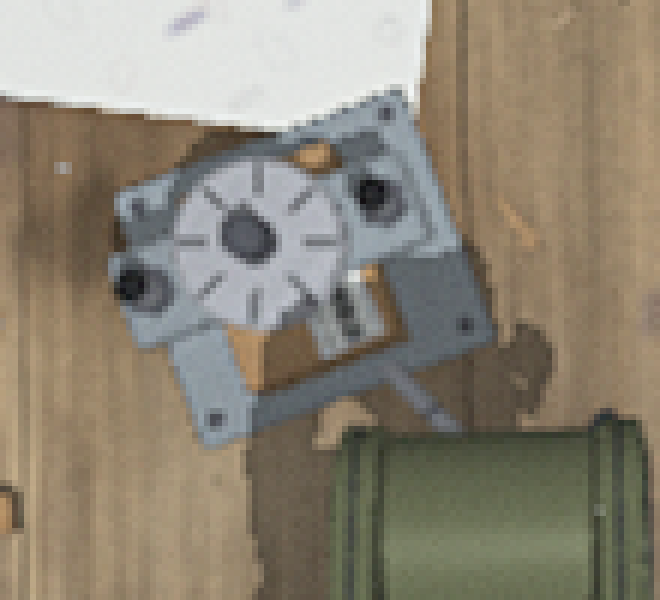

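View pics/side2c.png

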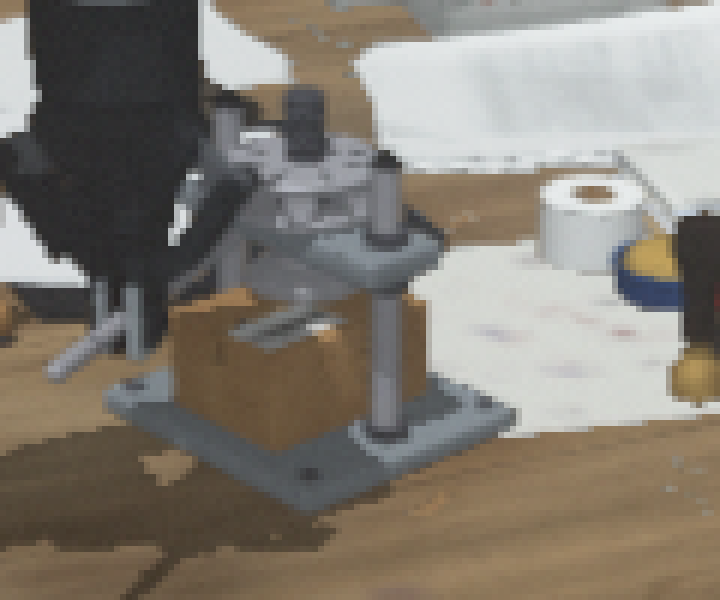

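View pics/wrist2.png

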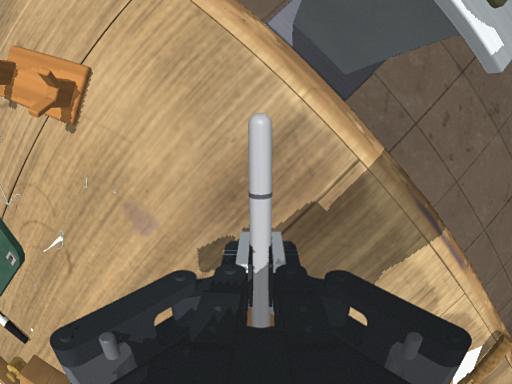

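Run:
```python
import cv2
from h import *
t=cam("top")
c=t["color"][190:230,190:235,::-1].copy()
c=cv2.convertScaleAbs(cv2.resize(c,None,fx=14,fy=14,interpolation=2),alpha=1.6,beta=0); cv2.imwrite("pics/z1.png",c)
for r in (.08,.1,.117): print(proj(t,arcpts(r,.137,224)))
for p in ((.0315,.15),(.042,.15)): print(proj(t,arcpts(p[0],p[1],224)))
```

```text
[213.0775 209.8625]
[217.8743 214.634 ]
[221.9619 218.7001]
[200.7792 198.021 ]
[203.3068 200.5355]
```

View pics/z1.png

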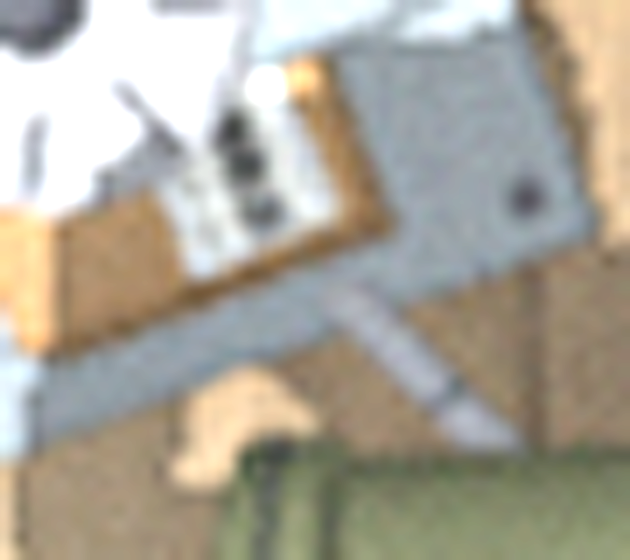

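Emit:
carry_out --series '[1,-0.05,0.006,0.008,0,1,-0.1,0.006,0.008,0,1,-0.15,0.006,0.008,0,1,-0.2,0.006,0.008,0,1,-0.23,0.006,0.008,0,1,-0.25,0.006,0.008,0,1,-0.27,0.006,0.008,0,1,-0.28,0.006,0.008,0]'

```text
time_s: 8.13
tcp_pos: [0.464, 0.0878, 0.1443]
eef_rot: [-0.373, 0.928, 0.0, -0.0]
ft_force: [0.3, 0.1, -0.2]
gripper_width: 0.087
```

```bash
cat >> h.py <<'E'
def rep():
    s=env.read_state();q,y,M=pose(s); d=q[:2]-P; r=np.hypot(*d);a=np.degrees(np.arctan2(d[1],d[0]))%360
    F=s["ft_force"];an=np.radians(a);tan=np.array([-np.sin(an),np.cos(an),0]);rad=np.array([np.cos(an),np.sin(an),0])
    print(f"t {s['time_s']:.2f} r {r*1e3:.1f} ang {a:.2f} yaw-ang {(y+90-a+180)%360-180:.2f} z {q[2]:.4f} Ftan {F@tan:.2f} Frad {F@rad:.2f} Fz {F[2]:.2f} T {s['ft_torque'].round(3)} torque~{F@tan*r+s['ft_torque'][2]:.3f} / {F@tan*r:.3f}")
E
python3 -c "
from h import *
rep()
plan(arcpts(.1335,.1445,224),134)"
```

```text
t 8.13 r 146.6 ang 224.20 yaw-ang -0.43 z 0.1443 Ftan 0.13 Frad -0.30 Fz -0.18 T [-0.002  0.021  0.017] torque~0.036 / 0.019
from [0.464  0.0878 0.1443] 133.76 scaled shift [-0.088  0.004 -0.001] turn -0.003
```

Emit:
carry_out --series '[1,-0.02,0.002,0,0,1,-0.04,0.003,0,0,1,-0.06,0.003,0,0,1,-0.075,0.003,0,0,1,-0.085,0.003,0,0,1,-0.085,0.003,0,0,1,-0.085,0.003,0,0,1,-0.085,0.003,0,0]'

```text
time_s: 8.8
tcp_pos: [0.4726, 0.0966, 0.1444]
eef_rot: [-0.373, 0.928, 0.0, -0.0]
ft_force: [-1.1, -0.8, -1.0]
gripper_width: 0.081
```

```bash
cat >> h.py <<'E'
def stroke(dth,n=8,r=.1335,z=.1445,r_=None):
    """dth deg, negative=clockwise; rows for rotating about P from current pose, keeping nominal radius and radial yaw"""
    q,y,M=pose(); d=q[:2]-P; a=np.degrees(np.arctan2(d[1],d[0]))
    for k in range(1,n+1):
        th=dth*k/n; p=arcpts(r,z,a+th); v=M.T@(p-q)/.15
        print("1, %.3f, %.3f, %.3f, %.3f,"%(v[0],v[1],v[2],-th/90 - ((a-90-y+180)%360-180)/90))
E
python3 -c "
from h import *
rep()
stroke(-40)"
```

```text
t 8.80 r 134.3 ang 224.06 yaw-ang -0.32 z 0.1444 Ftan -0.23 Frad 1.35 Fz -1.01 T [-0.11   0.084  0.009] torque~-0.022 / -0.031
1, -0.008, 0.078, -0.001, 0.052,
1, -0.018, 0.155, -0.001, 0.108,
1, -0.034, 0.231, -0.001, 0.163,
1, -0.057, 0.305, -0.001, 0.219,
1, -0.087, 0.377, -0.001, 0.274,
1, -0.122, 0.446, -0.001, 0.330,
1, -0.164, 0.511, -0.001, 0.385,
1, -0.210, 0.573, -0.001, 0.441,
```

```bash
python3 -c "
from h import *
stroke(-28)"
```

```text
1, -0.007, 0.054, -0.001, 0.035,
1, -0.011, 0.109, -0.001, 0.074,
1, -0.019, 0.162, -0.001, 0.113,
1, -0.031, 0.215, -0.001, 0.152,
1, -0.045, 0.268, -0.001, 0.191,
1, -0.063, 0.319, -0.001, 0.230,
1, -0.084, 0.370, -0.001, 0.269,
1, -0.107, 0.418, -0.001, 0.308,
```

Emit:
carry_out --series '[1,-0.005,0.054,0,0.035,1,-0.01,0.109,0,0.074,1,-0.018,0.162,0,0.113,1,-0.03,0.215,0,0.152,1,-0.044,0.268,0,0.191,1,-0.062,0.319,0,0.23,1,-0.083,0.37,0,0.269,1,-0.106,0.418,0,0.308]'

```text
time_s: 9.47
tcp_pos: [0.4418, 0.1507, 0.1448]
eef_rot: [-0.136, 0.991, -0.003, 0.001]
ft_force: [3.4, -11.0, -1.1]
gripper_width: 0.082
```

```bash
python3 -c "
from h import *
rep()
stroke(-32)
f=env.grab_frame('top');cv2.imwrite('pics/t4.png',cv2.resize(f['color'][150:250,140:250,::-1],None,fx=6,fy=6,interpolation=3))"
```

```text
t 9.47 r 133.3 ang 197.14 yaw-ang -1.49 z 0.1448 Ftan 11.55 Frad 0.05 Fz -1.10 T [-1.768 -0.644 -1.168] torque~0.371 / 1.539
1, 0.001, 0.062, 0.002, 0.028,
1, -0.004, 0.124, 0.001, 0.072,
1, -0.013, 0.185, 0.001, 0.117,
1, -0.026, 0.246, 0.001, 0.161,
1, -0.044, 0.306, 0.000, 0.206,
1, -0.066, 0.364, 0.000, 0.250,
1, -0.092, 0.420, -0.000, 0.295,
1, -0.121, 0.475, -0.001, 0.339,
```

View pics/t4.png

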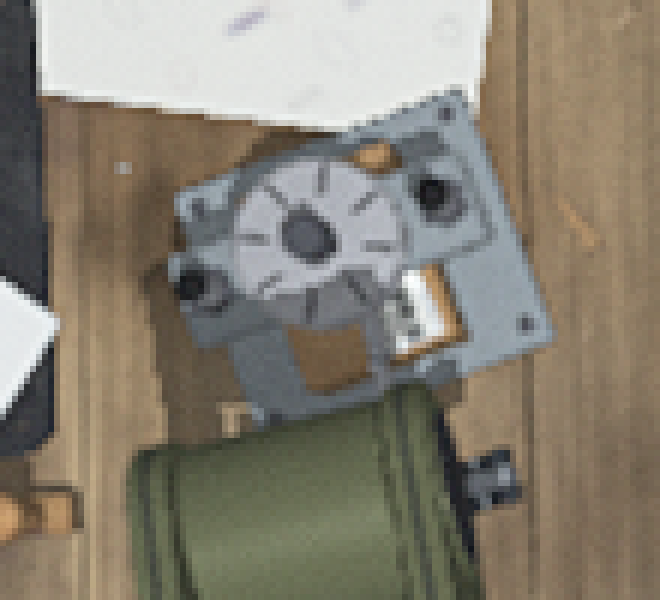

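```bash
cat >> h.py <<'E'
def phase(f=None,C=(0.5695,0.1905)):
    f=f if f is not None else cam("top"); g=cv2.cvtColor(f["color"],cv2.COLOR_RGB2GRAY).astype(np.float32)
    ang=np.arange(0,360,1.); acc=[]
    for r in np.arange(.024,.039,.0015):
        pts=np.array([proj(f,np.array([C[0]+r*np.cos(np.radians(a)),C[1]+r*np.sin(np.radians(a)),.15])) for a in ang],np.float32)
        acc.append(cv2.remap(g,pts[:,0].reshape(1,-1),pts[:,1].reshape(1,-1),cv2.INTER_LINEAR)[0])
    p=np.mean(acc,0); out=[]
    bg=cv2.blur(np.r_[p,p,p].reshape(1,-1),(31,1))[0][360:720]; d=bg-p
    pk=[int(a) for a in ang if d[int(a)]>8 and d[int(a)]==max(d[(int(a)+k)%360] for k in range(-12,13))]
    print("peaks",[(a,round(float(d[a]),0),(a+22)%45-22) for a in pk]); return pk
E
python3 -c "
from h import *
phase()
t0=dict(cam('top')); t0['color']=cv2.imread('pics/top0.png')[:,:,::-1].copy(); phase(t0)
"
```

```text
peaks [(41, 35.0, -4), (81, 30.0, -9), (123, 26.0, -12), (168, 23.0, -12), (216, 21.0, -9), (265, 35.0, -5), (313, 37.0, -2), (359, 32.0, -1)]
peaks [(0, 30.0, 0), (45, 34.0, 0), (86, 31.0, -4), (128, 33.0, -7), (173, 38.0, -7), (222, 39.0, -3), (271, 38.0, 1), (317, 35.0, 2)]
```

```bash
python3 -c "
from h import *
rep()
f=env.grab_frame('side');cv2.imwrite('pics/s4.png',cv2.resize(f['color'][125:225,180:300,::-1],None,fx=6,fy=6,interpolation=3))
f=env.grab_frame('wrist');cv2.imwrite('pics/w4.png',f['color'][:,:,::-1])"
```

```text
t 9.62 r 133.4 ang 197.02 yaw-ang -1.14 z 0.1447 Ftan 9.86 Frad -0.89 Fz -0.50 T [-1.604 -0.411 -0.967] torque~0.348 / 1.315
```

View pics/s4.png

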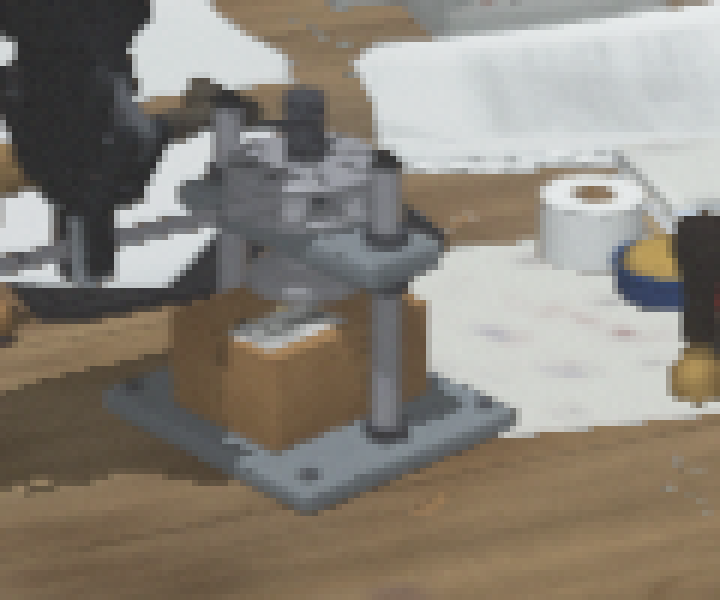

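View pics/w4.png

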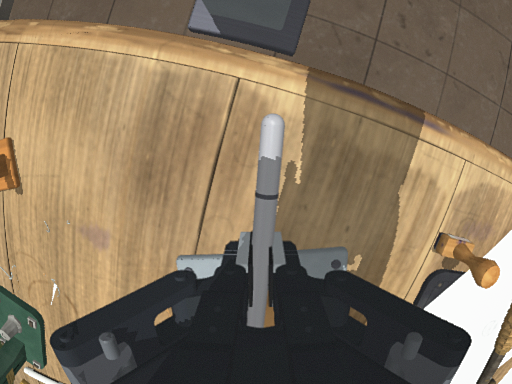

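```bash
python3 -c "
from h import *
w=cam('wrist');q,y,M=pose()
e=fonz(w,(272.5,112),q[2]-.007); print('end in tool mm',M.T@(e-q)*1e3)
a=q+M@np.array([0,0,.007]); u=(a-e)/np.linalg.norm(a-e); tip=e+.18*u; print('tip',tip,'dist end-grip',np.linalg.norm(a-e)); d=tip[:2]-np.array([.5705,.192]);print(np.hypot(*d),np.degrees(np.arctan2(d[1],d[0]))%360,'bar dir',np.degrees(np.arctan2(-u[1],-u[0]))%360)
s=cam('side')
for p in (e,a,tip): x=proj(s,p); print((x-[180,125])*6)
for h in (218,222,263,173,197):
  c=np.array([.5705+.042*np.cos(np.radians(h)),.192+.042*np.sin(np.radians(h)),.137]); print(h,(proj(s,c)-[180,125])*6)
phase(C=(.5707,.1926)); print(M)
"
```

```text
end in tool mm [70.9989  5.4833  6.9366]
tip [0.5482 0.1723 0.1376] dist end-grip 0.07121037782577856
0.02977564815978118 221.54870544041827 bar dir 191.4420927018817
[-52.8606 272.6696]
[ 81.6101 240.3621]
[272.3046 194.5466]
218 [256.4661 202.7519]
222 [261.5502 203.7042]
263 [319.8723 205.3009]
173 [219.5581 185.0013]
197 [233.9852 195.8191]
peaks [(39, 35.0, -6), (83, 34.0, -7), (127, 28.0, -8), (172, 25.0, -8), (217, 22.0, -8), (234, 16.0, 9), (263, 35.0, -7), (309, 39.0, -6), (355, 33.0, -5)]
[[-0.9619 -0.2733  0.0019]
 [-0.2733  0.9619 -0.0048]
 [-0.0005 -0.0051 -1.    ]]
```

```bash
sed -i 's/^P=.*/P=np.array([0.5707,0.1922]); FRONT=199.2/' h.py
python3 -c "
from h import *
rep()
stroke(218-197,r=.1345)
"
```

```text
t 9.87 r 135.6 ang 197.84 yaw-ang -1.99 z 0.1446 Ftan 9.39 Frad 0.56 Fz -1.61 T [-1.548 -0.44  -1.001] torque~0.273 / 1.274
1, -0.010, -0.041, 0.001, -0.051,
1, -0.014, -0.082, 0.001, -0.080,
1, -0.020, -0.122, 0.001, -0.110,
1, -0.028, -0.163, 0.002, -0.139,
1, -0.038, -0.202, 0.002, -0.168,
1, -0.050, -0.242, 0.002, -0.197,
1, -0.063, -0.281, 0.002, -0.226,
1, -0.078, -0.319, 0.002, -0.255,
```

Emit:
carry_out --series '[1,-0.01,-0.041,0,-0.05,1,-0.014,-0.082,0,-0.08,1,-0.02,-0.122,0,-0.11,1,-0.028,-0.163,0,-0.139,1,-0.038,-0.202,0,-0.168,1,-0.05,-0.242,0,-0.197,1,-0.063,-0.281,0,-0.226,1,-0.078,-0.319,0,-0.25]' --grip_force 120

```text
time_s: 10.53
tcp_pos: [0.4653, 0.1096, 0.1444]
eef_rot: [-0.331, 0.944, -0.0, -0.0]
ft_force: [-0.3, 1.7, -0.9]
gripper_width: 0.073
```

```bash
python3 -c "
from h import *
rep()
phase(C=P)
w=cam('wrist');cv2.imwrite('pics/w5.png',w['color'][60:260,160:360,::-1])
rep()
"
```

```text
t 10.53 r 133.9 ang 218.07 yaw-ang 0.54 z 0.1444 Ftan -1.50 Frad -0.80 Fz -0.89 T [-0.036  0.053 -0.049] torque~-0.251 / -0.201
peaks [(37, 36.0, -8), (80, 30.0, -10), (102, 22.0, 12), (125, 23.0, -10), (170, 23.0, -10), (215, 23.0, -10), (262, 42.0, -8), (306, 37.0, -9), (351, 34.0, -9)]
t 10.63 r 133.7 ang 218.15 yaw-ang 0.29 z 0.1445 Ftan -0.19 Frad 0.32 Fz -0.95 T [-0.061 -0.005  0.004] torque~-0.021 / -0.026
```

View pics/w5.png

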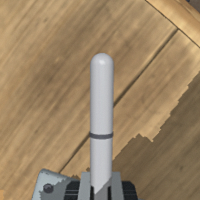

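Emit:
carry_out --series '[1,0,0.01,0,0.01,1,0,0.02,0,0.02,1,-0.005,0.02,0,0.02,1,-0.01,0.02,0,0.02,1,-0.015,0.02,0,0.02,1,-0.02,0.02,0,0.02,1,-0.025,0.02,0,0.02,1,-0.03,0.02,0,0.02]'

```text
time_s: 11.3
tcp_pos: [0.467, 0.1154, 0.1444]
eef_rot: [-0.315, 0.949, -0.0, 0.0]
ft_force: [0.3, -0.2, -0.7]
gripper_width: 0.075
```

```bash
python3 -c "
from h import *
rep()
"
```

```text
t 11.30 r 129.1 ang 216.52 yaw-ang 0.21 z 0.1444 Ftan 0.29 Frad -0.10 Fz -0.72 T [-0.041  0.011  0.05 ] torque~0.088 / 0.038
```

Emit:
carry_out --series '[1,-0.005,0,0,0,1,-0.01,0,0,0,1,-0.015,0,0,0,1,-0.02,0,0,0,1,-0.025,0,0,0,1,-0.03,0,0,0,1,-0.035,0,0,0,1,-0.04,0,0,0]'

```text
time_s: 11.97
tcp_pos: [0.4681, 0.1166, 0.1423]
eef_rot: [-0.315, 0.949, -0.001, -0.006]
ft_force: [-13.3, -12.7, 1.3]
gripper_width: 0.071
```

```bash
python3 -c "
from h import *
rep()
"
```

```text
t 11.97 r 127.4 ang 216.39 yaw-ang 0.34 z 0.1423 Ftan 2.39 Frad 18.24 Fz 1.30 T [-1.657  1.731 -0.238] torque~0.066 / 0.305
```

Emit:
carry_out --series '[1,0.02,0,0,0,1,0.043,0,0,0,1,0.043,0,0,0,1,0.043,0,0,0,1,0.043,0,0,0,1,0.043,0,0,0,1,0.043,0,0,0,1,0.043,0,0,0]'

```text
time_s: 12.63
tcp_pos: [0.4667, 0.1152, 0.1445]
eef_rot: [-0.315, 0.949, 0.0, 0.0]
ft_force: [0.2, -0.5, -1.4]
gripper_width: 0.073
```

```bash
cat >> h.py <<'E'
def stroke2(a1,n=8,r=.1295,z=.1445,lead=3.,hold=0):
    q,y,M=pose(); d=q[:2]-P; a0=np.degrees(np.arctan2(d[1],d[0]))%360
    o=[]
    y0=y
    for k in list(range(1,n+1))+[n]*hold:
        a=a0+(a1-a0)*k/n; p=arcpts(r,z,a); v=M.T@(p-q)/.15
        yt=a-90-lead; dy=(yt-y+180)%360-180
        e0=(a0-90-lead-y+180)%360-180; dy-=e0*(1-min(1,k/4))
        o.append("1, %.3f, %.3f, 0, %.3f"%(v[0],v[1],-dy/90))
    print(", ".join(o))
E
python3 -c "
from h import *
rep()
stroke2(192)
"
```

```text
t 12.63 r 129.4 ang 216.53 yaw-ang 0.20 z 0.1445 Ftan 0.55 Frad 0.18 Fz -1.42 T [0.006 0.035 0.006] torque~0.077 / 0.071
1, -0.001, 0.046, 0, 0.043, 1, -0.005, 0.092, 0, 0.086, 1, -0.011, 0.138, 0, 0.129, 1, -0.020, 0.183, 0, 0.172, 1, -0.031, 0.228, 0, 0.206, 1, -0.045, 0.272, 0, 0.240, 1, -0.060, 0.316, 0, 0.274, 1, -0.079, 0.358, 0, 0.308
```

Emit:
carry_out --series '[1,-0.001,0.046,0,0.043,1,-0.005,0.092,0,0.086,1,-0.011,0.138,0,0.129,1,-0.02,0.183,0,0.172,1,-0.031,0.228,0,0.206,1,-0.045,0.272,0,0.24,1,-0.06,0.316,0,0.274,1,-0.079,0.358,0,0.308]'

```text
time_s: 13.3
tcp_pos: [0.4447, 0.1638, 0.1446]
eef_rot: [-0.076, 0.997, -0.002, 0.001]
ft_force: [2.6, -8.5, -1.8]
gripper_width: 0.073
```

```bash
python3 -c "
from h import *
rep()
phase(C=P)
stroke2(165)
"
```

```text
t 13.30 r 129.2 ang 192.71 yaw-ang -3.95 z 0.1446 Ftan 8.89 Frad -0.68 Fz -1.81 T [-1.276 -0.414 -0.651] torque~0.497 / 1.149
peaks [(32, 31.0, -13), (77, 32.0, -13), (121, 22.0, -14), (164, 23.0, -16), (211, 36.0, -14), (256, 34.0, -14), (302, 34.0, -13), (347, 34.0, -13)]
1, 0.004, 0.051, 0, 0.036, 1, 0.002, 0.103, 0, 0.072, 1, -0.002, 0.154, 0, 0.108, 1, -0.009, 0.205, 0, 0.144, 1, -0.020, 0.256, 0, 0.182, 1, -0.033, 0.305, 0, 0.220, 1, -0.050, 0.354, 0, 0.258, 1, -0.069, 0.402, 0, 0.296
```

Emit:
carry_out --series '[1,0.004,0.051,0,0.036,1,0.002,0.103,0,0.072,1,-0.002,0.154,0,0.108,1,-0.009,0.205,0,0.144,1,-0.02,0.256,0,0.182,1,-0.033,0.305,0,0.22,1,-0.05,0.354,0,0.258,1,-0.069,0.402,0,0.296]'

```text
time_s: 14.02
tcp_pos: [0.4454, 0.2247, 0.1443]
eef_rot: [0.155, 0.988, -0.002, 0.001]
ft_force: [2.4, -10.5, -1.3]
gripper_width: 0.074
```

```bash
python3 -c "
from h import *
rep()
f=cam('top');phase(f,C=P)
cv2.imwrite('pics/t6.png',cv2.resize(f['color'][150:250,140:250,::-1],None,fx=6,fy=6,interpolation=3))
w=cam('wrist');cv2.imwrite('pics/w6.png',w['color'][60:260,160:360,::-1])
rep()
"
```

```text
t 14.02 r 129.4 ang 165.44 yaw-ang -3.32 z 0.1443 Ftan 9.55 Frad -4.91 Fz -1.33 T [-1.361 -0.448 -0.551] torque~0.686 / 1.236
peaks [(6, 32.0, 6), (50, 35.0, 5), (94, 33.0, 4), (138, 38.0, 3), (182, 38.0, 2), (228, 38.0, 3), (274, 38.0, 4), (321, 36.0, 6)]
t 14.12 r 129.6 ang 165.29 yaw-ang -3.05 z 0.1443 Ftan 6.59 Frad -4.23 Fz -0.52 T [-1.253 -0.262 -0.523] torque~0.332 / 0.855
```

View pics/w6.png

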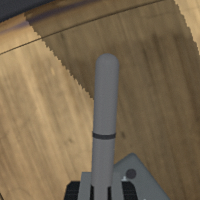

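View pics/t6.png

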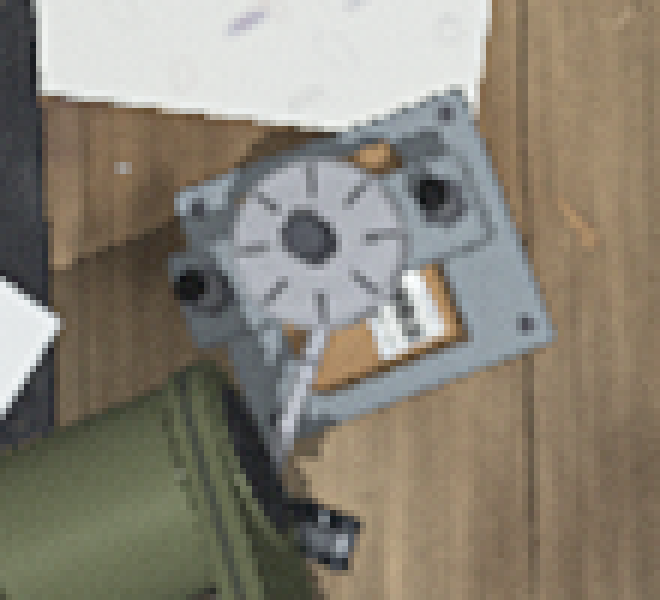

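```bash
python3 -c "
from h import *
stroke2(134)
t0=dict(cam('top')); t0['color']=cv2.imread('pics/top0.png')[:,:,::-1].copy(); phase(t0,C=P)
"
```

```text
1, 0.000, 0.059, 0, 0.043, 1, -0.003, 0.118, 0, 0.087, 1, -0.010, 0.176, 0, 0.130, 1, -0.021, 0.234, 0, 0.173, 1, -0.035, 0.291, 0, 0.217, 1, -0.054, 0.347, 0, 0.260, 1, -0.076, 0.402, 0, 0.304, 1, -0.103, 0.455, 0, 0.347
peaks [(44, 35.0, -1), (88, 35.0, -2), (132, 34.0, -3), (177, 41.0, -3), (223, 39.0, -2), (268, 40.0, -2), (313, 36.0, -2), (357, 31.0, -3)]
```

Emit:
carry_out --series '[1,0,0.059,0,0.043,1,-0.003,0.118,0,0.087,1,-0.01,0.176,0,0.13,1,-0.021,0.234,0,0.173,1,-0.035,0.291,0,0.217,1,-0.054,0.347,0,0.26,1,-0.076,0.402,0,0.304,1,-0.103,0.455,0,0.347]'

```text
time_s: 14.83
tcp_pos: [0.4795, 0.2849, 0.1434]
eef_rot: [0.416, 0.909, -0.003, -0.001]
ft_force: [-2.5, -8.5, -0.0]
gripper_width: 0.068
```

```bash
python3 -c "
from h import *
rep()
phase(C=P)
stroke2(118)
"
```

```text
t 14.83 r 130.1 ang 134.54 yaw-ang -3.67 z 0.1434 Ftan 7.77 Frad -4.32 Fz -0.02 T [-1.346  0.263 -0.445] torque~0.566 / 1.011
peaks [(21, 36.0, 21), (65, 36.0, 20), (109, 32.0, 19), (154, 37.0, 19), (199, 36.0, 19), (244, 34.0, 19), (290, 33.0, 20), (336, 29.0, 21)]
1, -0.003, 0.030, 0, 0.021, 1, -0.003, 0.061, 0, 0.043, 1, -0.004, 0.091, 0, 0.064, 1, -0.006, 0.121, 0, 0.085, 1, -0.009, 0.151, 0, 0.108, 1, -0.013, 0.181, 0, 0.130, 1, -0.018, 0.211, 0, 0.152, 1, -0.024, 0.240, 0, 0.174
```

Emit:
carry_out --series '[1,-0.002,0.03,0,0.021,1,-0.003,0.061,0,0.043,1,-0.004,0.091,0,0.064,1,-0.006,0.121,0,0.085,1,-0.009,0.151,0,0.108,1,-0.013,0.181,0,0.13,1,-0.018,0.211,0,0.152,1,-0.024,0.24,0,0.174]'

```text
time_s: 15.55
tcp_pos: [0.5078, 0.3065, 0.1431]
eef_rot: [0.535, 0.845, -0.003, -0.002]
ft_force: [-6.0, -3.2, -0.2]
gripper_width: 0.073
```

```bash
python3 -c "
from h import *
rep()
f=cam('top');phase(f,C=P)
cv2.imwrite('pics/t7.png',cv2.resize(f['color'][150:250,140:250,::-1],None,fx=6,fy=6,interpolation=3))
rep()
"
```

```text
t 15.55 r 130.5 ang 118.83 yaw-ang -3.53 z 0.1431 Ftan 6.80 Frad 0.12 Fz -0.15 T [-0.735  0.884 -0.453] torque~0.434 / 0.887
peaks [(6, 33.0, 6), (50, 35.0, 5), (94, 42.0, 4), (138, 40.0, 3), (182, 41.0, 2), (228, 39.0, 3), (274, 40.0, 4), (320, 38.0, 5)]
t 15.60 r 130.6 ang 118.59 yaw-ang -3.39 z 0.1432 Ftan 7.55 Frad -0.28 Fz 1.43 T [-0.71   0.868 -0.578] torque~0.407 / 0.985
```

View pics/t7.png

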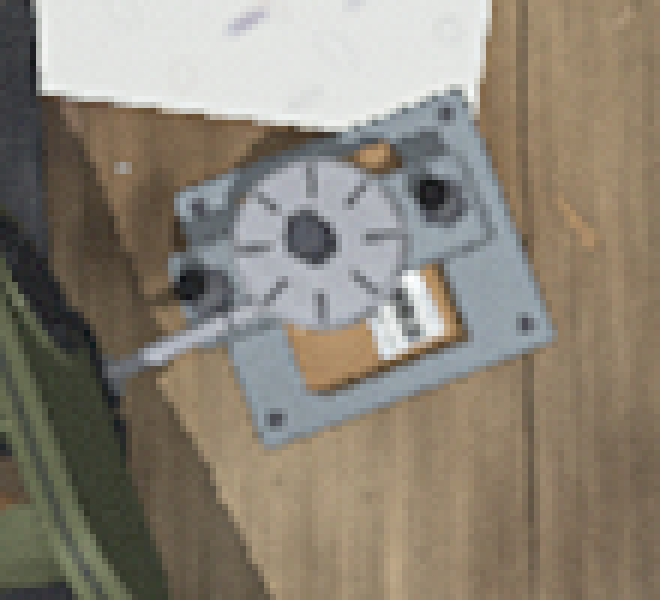

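```bash
cat >> h.py <<'E'
def way(wps,z=.1445,rel=True):
    """wps: 8 (r,ang,baroff) ; bar direction = ang+baroff"""
    q,y,M=pose(); o=[]
    for r,a,b in wps:
        v=M.T@(arcpts(r,z,a)-q)/.15; dy=(a+b-90-y+180)%360-180
        o.append("1, %.3f, %.3f, %.3f, %.3f"%(v[0],v[1],v[2],-dy/90))
    print(", ".join(o))
def lin(a,b,n): return [tuple(np.array(a)+(np.array(b)-np.array(a))*k/n) for k in range(1,n+1)]
E
python3 -c "
from h import *
way(lin((.1305,118.6,-3.4),(.1305,134,1),4)+lin((.1305,134,1),(.17,137,1),4))
"
```

```text
1, -0.006, -0.058, -0.008, -0.055, 1, -0.015, -0.116, -0.008, -0.110, 1, -0.028, -0.173, -0.007, -0.165, 1, -0.045, -0.229, -0.007, -0.220, 1, 0.013, -0.262, -0.007, -0.228, 1, 0.071, -0.296, -0.007, -0.237, 1, 0.127, -0.332, -0.006, -0.245, 1, 0.183, -0.369, -0.006, -0.253
```

Emit:
carry_out --series '[1,-0.006,-0.058,0,-0.055,1,-0.015,-0.116,0,-0.11,1,-0.028,-0.173,0,-0.165,1,-0.045,-0.229,0,-0.22,1,0.013,-0.262,0,-0.228,1,0.071,-0.296,0,-0.237,1,0.127,-0.332,0,-0.245,1,0.183,-0.369,0,-0.253]'

```text
time_s: 16.27
tcp_pos: [0.4473, 0.3097, 0.1447]
eef_rot: [0.356, 0.935, 0.0, 0.0]
ft_force: [0.3, 0.3, -0.3]
gripper_width: 0.071
```

```bash
python3 -c "
from h import *
rep()
phase(C=P)
q,y,M=pose();d=q[:2]-P;a=np.degrees(np.arctan2(d[1],d[0]))%360;r=np.hypot(*d)
way([(r+.015,a,0),(.187,a,0)]+lin((.187,a,0),(.187,a+42,0),6))
"
```

```text
t 16.27 r 170.4 ang 136.42 yaw-ang 1.88 z 0.1447 Ftan -0.46 Frad -0.05 Fz -0.25 T [0.073 0.048 0.   ] torque~-0.077 / -0.078
peaks [(3, 31.0, 3), (49, 36.0, 4), (94, 38.0, 4), (138, 38.0, 3), (182, 40.0, 2), (228, 39.0, 3), (274, 41.0, 4), (320, 35.0, 5)]
1, 0.100, 0.003, -0.000, 0.020, 1, 0.100, 0.003, -0.000, 0.020, 1, 0.096, -0.149, -0.000, -0.058, 1, 0.073, -0.299, -0.001, -0.136, 1, 0.032, -0.446, -0.001, -0.213, 1, -0.027, -0.586, -0.001, -0.291, 1, -0.103, -0.719, -0.001, -0.369, 1, -0.194, -0.841, -0.001, -0.447
```

Emit:
carry_out --series '[1,0.1,0,0,0.02,1,0.1,0,0,0.02,1,0.096,-0.149,0,-0.058,1,0.073,-0.299,0,-0.136,1,0.032,-0.446,0,-0.213,1,-0.027,-0.586,0,-0.291,1,-0.103,-0.719,0,-0.369,1,-0.194,-0.841,0,-0.447]'

```text
time_s: 16.98
tcp_pos: [0.3849, 0.1945, 0.1445]
eef_rot: [0.009, 1.0, -0.0, 0.0]
ft_force: [0.5, 0.3, -1.1]
gripper_width: 0.072
```

```bash
python3 -c "
from h import *
rep()
q,y,M=pose();d=q[:2]-P;a=np.degrees(np.arctan2(d[1],d[0]))%360;r=np.hypot(*d)
way(lin((.187,a,0),(.187,228.5,0),8))
"
```

```text
t 16.98 r 185.8 ang 179.29 yaw-ang -0.35 z 0.1445 Ftan -0.27 Frad -0.52 Fz -1.05 T [-0.031  0.041  0.023] torque~-0.027 / -0.049
1, 0.000, -0.134, -0.000, -0.072, 1, -0.022, -0.265, -0.000, -0.141, 1, -0.058, -0.394, -0.000, -0.209, 1, -0.108, -0.518, -0.000, -0.277, 1, -0.171, -0.636, -0.000, -0.346, 1, -0.246, -0.747, -0.000, -0.414, 1, -0.333, -0.849, -0.000, -0.482, 1, -0.430, -0.941, -0.000, -0.551
```

Emit:
carry_out --series '[1,0,-0.134,0,-0.072,1,-0.022,-0.265,0,-0.141,1,-0.058,-0.394,0,-0.209,1,-0.108,-0.518,0,-0.277,1,-0.171,-0.636,0,-0.346,1,-0.246,-0.747,0,-0.414,1,-0.333,-0.849,0,-0.482,1,-0.43,-0.941,0,-0.551]'

```text
time_s: 17.65
tcp_pos: [0.4468, 0.0513, 0.1446]
eef_rot: [-0.41, 0.912, -0.0, 0.0]
ft_force: [0.1, 0.3, -0.5]
gripper_width: 0.073
```

```bash
python3 -c "
from h import *
rep()
phase(C=P)
w=cam('wrist');cv2.imwrite('pics/w8.png',w['color'][60:260,160:360,::-1])
rep()
way([(.182,228.5,0)]*2+lin((.182,228.5,0),(.142,228.5,0),6))
"
```

```text
t 17.65 r 187.6 ang 228.69 yaw-ang -0.29 z 0.1446 Ftan -0.11 Frad -0.24 Fz -0.51 T [ 0.029  0.036 -0.032] torque~-0.052 / -0.021
peaks [(3, 32.0, 3), (49, 36.0, 4), (94, 39.0, 4), (138, 37.0, 3), (182, 39.0, 2), (229, 34.0, 4), (274, 41.0, 4), (320, 34.0, 5)]
t 17.75 r 187.2 ang 229.09 yaw-ang -1.07 z 0.1452 Ftan -0.34 Frad -0.68 Fz -1.23 T [-0.013  0.052  0.031] torque~-0.033 / -0.064
1, -0.034, 0.013, 0.004, -0.005, 1, -0.034, 0.013, 0.004, -0.005, 1, -0.079, 0.013, 0.004, -0.005, 1, -0.123, 0.014, 0.004, -0.005, 1, -0.168, 0.014, 0.005, -0.005, 1, -0.212, 0.015, 0.005, -0.005, 1, -0.257, 0.015, 0.005, -0.005, 1, -0.301, 0.015, 0.005, -0.005
```

View pics/w8.png

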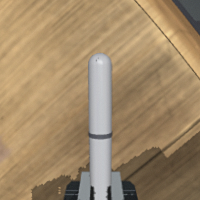

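Emit:
carry_out --series '[1,-0.05,0.013,0,-0.005,1,-0.12,0.013,0,-0.005,1,-0.18,0.013,0,-0.005,1,-0.24,0.014,0,-0.005,1,-0.28,0.014,0,-0.005,1,-0.32,0.015,0,-0.005,1,-0.355,0.015,0,-0.005,1,-0.38,0.015,0,-0.005]'

```text
time_s: 18.42
tcp_pos: [0.4832, 0.0964, 0.1445]
eef_rot: [-0.411, 0.912, -0.001, -0.0]
ft_force: [0.9, -4.3, -1.9]
gripper_width: 0.067
```

```bash
python3 -c "
from h import *
rep()
q,y,M=pose();d=q[:2]-P;a=np.degrees(np.arctan2(d[1],d[0]))%360;r=np.hypot(*d)
way(lin((.1292,a,0),(.1292,204,-3),4)+lin((.1292,204,-3),(.1295,188,-3),4))
"
```

```text
t 18.42 r 129.8 ang 227.58 yaw-ang 0.93 z 0.1445 Ftan 3.55 Frad 2.58 Fz -1.88 T [-0.764 -0.124 -0.368] torque~0.093 / 0.460
1, -0.010, 0.088, -0.000, 0.084, 1, -0.025, 0.176, -0.000, 0.158, 1, -0.049, 0.261, -0.000, 0.232, 1, -0.081, 0.343, -0.001, 0.306, 1, -0.108, 0.397, -0.001, 0.350, 1, -0.138, 0.449, -0.001, 0.395, 1, -0.172, 0.499, -0.001, 0.439, 1, -0.209, 0.547, -0.001, 0.484
```

Emit:
carry_out --series '[1,-0.008,0.08,0,0.08,1,-0.025,0.165,0,0.15,1,-0.045,0.245,0,0.22,1,-0.07,0.32,0,0.285,1,-0.1,0.38,0,0.335,1,-0.13,0.437,0,0.385,1,-0.168,0.493,0,0.434,1,-0.209,0.547,0,0.484]'

```text
time_s: 19.08
tcp_pos: [0.4435, 0.1738, 0.1452]
eef_rot: [-0.041, 0.999, -0.001, 0.002]
ft_force: [7.7, -5.8, -1.8]
gripper_width: 0.07
```

```bash
python3 -c "
from h import *
rep()
phase(C=P)
stroke2(176,r=.13)
"
```

```text
t 19.08 r 128.5 ang 188.24 yaw-ang -3.56 z 0.1452 Ftan 6.79 Frad -6.76 Fz -1.77 T [-0.952 -1.134 -0.469] torque~0.404 / 0.873
peaks [(27, 40.0, -18), (71, 37.0, -19), (115, 22.0, -20), (132, 13.0, -3), (159, 21.0, -21), (202, 40.0, 22), (250, 34.0, -20), (297, 33.0, -18), (341, 29.0, -19)]
1, 0.009, 0.022, 0, 0.016, 1, 0.009, 0.044, 0, 0.032, 1, 0.009, 0.066, 0, 0.047, 1, 0.008, 0.088, 0, 0.063, 1, 0.007, 0.110, 0, 0.079, 1, 0.005, 0.132, 0, 0.096, 1, 0.003, 0.154, 0, 0.112, 1, -0.000, 0.176, 0, 0.128
```

```bash
cat >> h.py <<'E'
def tq():
    s=env.read_state(); q=s["tcp_pos"];F=s["ft_force"];t=s["tau"];rho=np.hypot(q[0],q[1]);ur=q[:2]/rho;up=np.array([-ur[1],ur[0]])
    for Tz,nm in ((s["ft_torque"][2],"ft"),(t[5],"tau6")):   # tool z down: ext moment about world z
        Fp=(-t[0]-Tz)/rho; F2=Fp*up+(F[:2]@ur)*ur; d=q[:2]-P
        print(nm,"Tz %.3f Fp %.2f (ft %.2f) Fr %.2f torque %.3f"%(Tz,Fp,F[:2]@up,F[:2]@ur,d[0]*F2[1]-d[1]*F2[0]+Tz))
    print("tau1 %.3f tau6 %.3f vel %s"%(t[0],t[5],s["joint_vel"][[0,5]]))
E
python3 -c "
from h import *
tq()"
```

```text
ft Tz -0.656 Fp -6.79 (ft -9.45) Fr 2.02 torque 0.131
tau6 Tz -0.328 Fp -7.48 (ft -9.45) Fr 2.02 torque 0.545
tau1 3.888 tau6 -0.328 vel [-0.024  -0.2074]
```

Emit:
carry_out --series '[1,0.003,0.015,0,0.011,1,0.005,0.03,0,0.022,1,0.007,0.045,0,0.033,1,0.008,0.06,0,0.044,1,0.008,0.076,0,0.056,1,0.008,0.091,0,0.067,1,0.007,0.106,0,0.078,1,0.006,0.121,0,0.089]'

```text
time_s: 19.8
tcp_pos: [0.4415, 0.1913, 0.1452]
eef_rot: [0.028, 1.0, -0.001, 0.003]
ft_force: [8.2, -7.6, -2.5]
gripper_width: 0.072
```

```bash
python3 -c "
from h import *
rep();tq()"
```

```text
t 19.80 r 129.2 ang 180.40 yaw-ang -3.56 z 0.1452 Ftan 7.69 Frad -8.18 Fz -2.46 T [-1.076 -1.125 -0.511] torque~0.483 / 0.994
ft Tz -0.511 Fp -8.67 (ft -10.28) Fr 4.52 torque 0.292
tau6 Tz -0.660 Fp -8.36 (ft -10.28) Fr 4.52 torque 0.107
tau1 4.685 tau6 -0.660 vel [0.0547 0.2612]
```

Emit:
carry_out --series '[1,0,0.015,0,0.011,1,0,0.03,0,0.022,1,0,0.045,0,0.033,1,0,0.06,0,0.044,1,0,0.076,0,0.056,1,0,0.091,0,0.067,1,-0.001,0.106,0,0.078,1,-0.002,0.121,0,0.089]'

```text
time_s: 20.47
tcp_pos: [0.4426, 0.2092, 0.1451]
eef_rot: [0.097, 0.995, -0.001, 0.002]
ft_force: [8.2, -6.4, -2.0]
gripper_width: 0.069
```

```bash
python3 -c "
from h import *
rep();tq();phase(C=P)"
```

```text
t 20.47 r 129.2 ang 172.44 yaw-ang -3.60 z 0.1451 Ftan 5.26 Frad -8.99 Fz -1.96 T [-1.242 -1.035 -0.466] torque~0.214 / 0.680
ft Tz -0.466 Fp -9.42 (ft -9.30) Fr 4.69 torque 0.228
tau6 Tz -0.633 Fp -9.08 (ft -9.30) Fr 4.69 torque 0.024
tau1 5.080 tau6 -0.633 vel [0.0507 0.2552]
peaks [(12, 35.0, 12), (56, 34.0, 11), (100, 36.0, 10), (144, 36.0, 9), (189, 37.0, 9), (235, 41.0, 10), (281, 33.0, 11), (327, 33.0, 12)]
```

```bash
cat >> h.py <<'E'
def avg(n=6):
    A=[]
    for i in range(n):
        s=env.read_state();q=s["tcp_pos"];F=s["ft_force"];d=q[:2]-P
        A.append([d[0]*F[1]-d[1]*F[0]+s["ft_torque"][2],F[0],F[1],s["ft_torque"][2],s["tau"][0],s["tau"][5]]); env.grab_frame("side")
    A=np.array(A); print("hold torque seq",-A[:,0].round(3) if A[:,0].mean()<0 else A[:,0].round(3),"mean",A.mean(0),"sd",A.std(0))
E
python3 -c "
from h import *
avg()"
```

```text
hold torque seq [0.459 0.369 0.338 0.399 0.473 0.291] mean [ 0.388   7.201  -7.3803 -0.435   5.2291 -0.4052] sd [0.0641 0.3907 0.5579 0.0366 0.1909 0.029 ]
```

Emit:
carry_out --series '[1,0,0.015,0,0.011,1,0,0.03,0,0.022,1,0,0.045,0,0.033,1,0,0.06,0,0.044,1,0,0.076,0,0.056,1,0,0.091,0,0.067,1,-0.001,0.106,0,0.078,1,-0.002,0.121,0,0.089]'

```text
time_s: 21.48
tcp_pos: [0.4461, 0.2267, 0.1449]
eef_rot: [0.166, 0.986, -0.001, 0.002]
ft_force: [6.0, -7.6, -1.1]
gripper_width: 0.071
```

```bash
python3 -c "
from h import *
rep();avg(4)"
```

```text
t 21.48 r 129.3 ang 164.52 yaw-ang -3.68 z 0.1449 Ftan 5.74 Frad -7.79 Fz -1.08 T [-1.251 -0.92  -0.38 ] torque~0.362 / 0.742
hold torque seq [0.362 0.371 0.359 0.261] mean [ 0.3382  6.4107 -7.9815 -0.4349  5.5479 -0.4281] sd [0.0451 0.3525 0.4128 0.033  0.1804 0.1043]
```

Emit:
carry_out --series '[1,0,0.015,0,0.011,1,0,0.03,0,0.022,1,0,0.045,0,0.033,1,0,0.06,0,0.044,1,0,0.076,0,0.056,1,0,0.091,0,0.067,1,-0.001,0.106,0,0.078,1,-0.002,0.121,0,0.089]'

```text
time_s: 22.35
tcp_pos: [0.4519, 0.2436, 0.1446]
eef_rot: [0.235, 0.972, -0.001, 0.002]
ft_force: [5.4, -9.3, -1.3]
gripper_width: 0.075
```

```bash
python3 -c "
from h import *
rep();avg(4);phase(C=P)"
```

```text
t 22.35 r 129.4 ang 156.60 yaw-ang -3.76 z 0.1446 Ftan 6.43 Frad -8.64 Fz -1.29 T [-1.403 -0.759 -0.398] torque~0.434 / 0.833
hold torque seq [0.434 0.557 0.514 0.438] mean [ 0.4855  5.2339 -9.5349 -0.3776  5.5646 -0.382 ] sd [0.0518 0.5845 0.3975 0.0304 0.154  0.1018]
peaks [(41, 36.0, -4), (84, 33.0, -6), (129, 38.0, -6), (173, 33.0, -7), (219, 38.0, -6), (264, 32.0, -6), (311, 37.0, -4), (356, 34.0, -4)]
```

Emit:
carry_out --series '[1,0,0.015,0,0.011,1,0,0.03,0,0.022,1,0,0.045,0,0.033,1,0,0.06,0,0.044,1,0,0.076,0,0.056,1,0,0.091,0,0.067,1,-0.001,0.106,0,0.078,1,-0.002,0.121,0,0.089]'

```text
time_s: 23.27
tcp_pos: [0.46, 0.2594, 0.1443]
eef_rot: [0.302, 0.953, -0.002, 0.001]
ft_force: [2.8, -9.4, -1.0]
gripper_width: 0.07
```

```bash
python3 -c "
from h import *
rep();avg(4)"
```

```text
t 23.27 r 129.5 ang 148.73 yaw-ang -3.90 z 0.1443 Ftan 6.57 Frad -7.24 Fz -1.01 T [-1.406 -0.595 -0.309] torque~0.542 / 0.851
hold torque seq [0.542 0.399 0.323 0.346] mean [ 0.4023  3.6776 -8.8473 -0.3294  5.4182 -0.3557] sd [0.085  0.5274 0.3417 0.0136 0.1392 0.0979]
```

Emit:
carry_out --series '[1,0,0.015,0,0.011,1,0,0.03,0,0.022,1,0,0.045,0,0.033,1,0,0.06,0,0.044,1,0,0.076,0,0.056,1,0,0.091,0,0.067,1,-0.001,0.106,0,0.078,1,-0.002,0.121,0,0.089]'

```text
time_s: 24.13
tcp_pos: [0.4702, 0.2741, 0.1441]
eef_rot: [0.368, 0.93, -0.002, 0.001]
ft_force: [1.7, -8.8, -0.3]
gripper_width: 0.069
```

```bash
python3 -c "
from h import *
rep();avg(4);phase(C=P)
f=cam('side');cv2.imwrite('pics/s9.png',cv2.resize(f['color'][125:225,180:300,::-1],None,fx=6,fy=6,interpolation=3))"
```

```text
t 24.13 r 129.6 ang 140.83 yaw-ang -4.00 z 0.1441 Ftan 5.74 Frad -6.85 Fz -0.28 T [-1.487 -0.369 -0.27 ] torque~0.474 / 0.744
hold torque seq [0.474 0.392 0.359 0.362] mean [ 0.3965  2.2871 -8.8559 -0.3058  4.969  -0.3138] sd [0.0467 0.4374 0.1255 0.025  0.1192 0.0932]
peaks [(27, 34.0, -18), (69, 31.0, -21), (113, 33.0, -22), (159, 35.0, -21), (204, 31.0, -21), (249, 35.0, -21), (295, 35.0, -20), (341, 33.0, -19)]
```

View pics/s9.png

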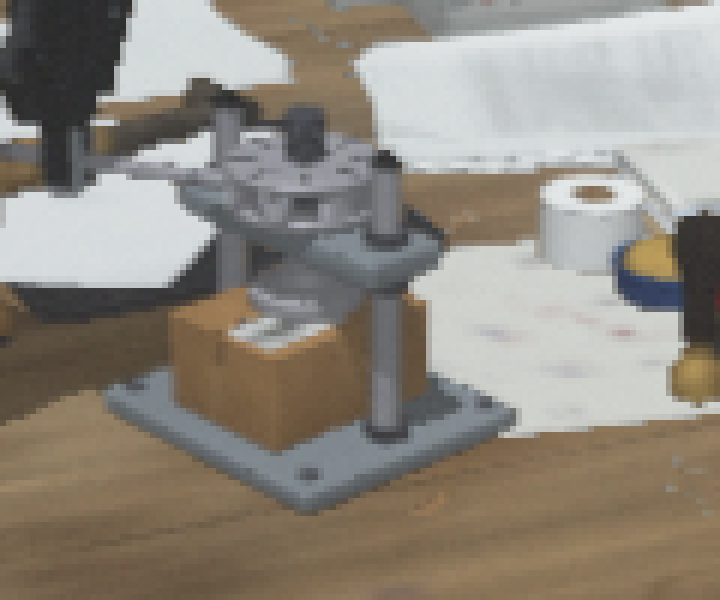

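Emit:
carry_out --series '[1,0,0.015,0,0.011,1,0,0.03,0,0.022,1,0,0.045,0,0.033,1,0,0.06,0,0.044,1,0,0.076,0,0.056,1,0,0.091,0,0.067,1,-0.001,0.106,0,0.078,1,-0.002,0.121,0,0.089]'

```text
time_s: 25.1
tcp_pos: [0.4823, 0.2872, 0.1439]
eef_rot: [0.432, 0.902, -0.002, 0.0]
ft_force: [-0.8, -7.9, 0.6]
gripper_width: 0.07
```

```bash
python3 -c "
from h import *
rep();avg(5)"
```

```text
t 25.10 r 129.7 ang 132.94 yaw-ang -4.11 z 0.1439 Ftan 5.94 Frad -5.23 Fz 0.61 T [-1.316 -0.066 -0.27 ] torque~0.500 / 0.770
hold torque seq [0.5   0.387 0.395 0.288 0.423] mean [ 0.3987  0.1601 -7.6533 -0.2621  4.269  -0.2735] sd [0.0682 0.5682 0.4547 0.0278 0.1131 0.0818]
```

Emit:
carry_out --series '[1,0,0.015,0,0.011,1,0,0.03,0,0.022,1,0,0.045,0,0.033,1,0,0.06,0,0.044,1,0,0.076,0,0.056,1,0,0.091,0,0.067,1,-0.001,0.106,0,0.078,1,-0.002,0.121,0,0.089]'

```text
time_s: 26.02
tcp_pos: [0.4961, 0.2985, 0.1437]
eef_rot: [0.494, 0.87, -0.002, -0.0]
ft_force: [-0.6, -6.5, 0.5]
gripper_width: 0.07
```

```bash
python3 -c "
from h import *
rep();avg(5);phase(C=P)
f=cam('side');cv2.imwrite('pics/s10.png',cv2.resize(f['color'][125:225,180:300,::-1],None,fx=6,fy=6,interpolation=3))"
```

```text
t 26.02 r 129.9 ang 125.04 yaw-ang -4.23 z 0.1437 Ftan 4.22 Frad -4.98 Fz 0.52 T [-1.191  0.182 -0.184] torque~0.364 / 0.548
hold torque seq [0.364 0.372 0.41  0.281 0.421] mean [ 0.3696 -0.9993 -6.8324 -0.2457  3.3734 -0.2458] sd [0.0492 0.4757 0.4621 0.0354 0.1225 0.0783]
peaks [(11, 34.0, 11), (55, 40.0, 10), (99, 36.0, 9), (143, 36.0, 8), (188, 37.0, 8), (233, 40.0, 8), (279, 37.0, 9), (326, 37.0, 11)]
```

View pics/s10.png

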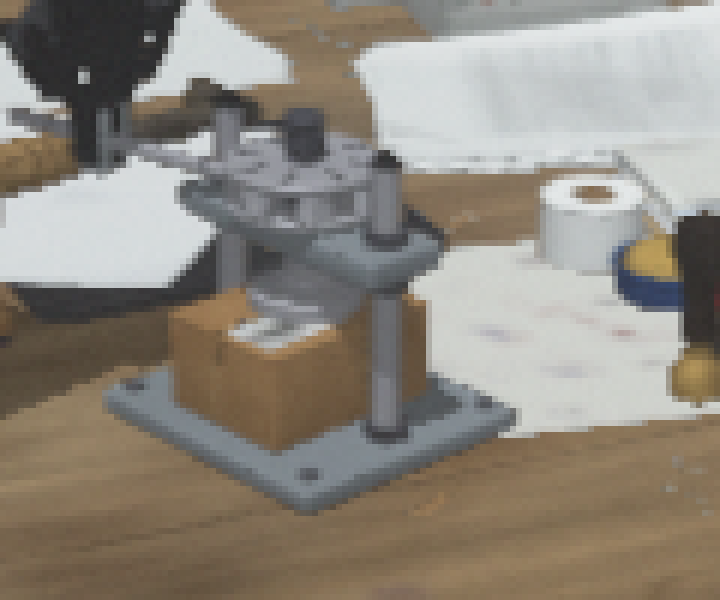

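Emit:
carry_out --series '[1,0,0.012,0,0.009,1,0,0.024,0,0.018,1,0,0.036,0,0.027,1,0,0.048,0,0.036,1,0,0.06,0,0.045,1,0,0.072,0,0.054,1,0,0.084,0,0.063,1,-0.001,0.096,0,0.072]'

```text
time_s: 27.03
tcp_pos: [0.5082, 0.3061, 0.1436]
eef_rot: [0.542, 0.84, -0.002, -0.001]
ft_force: [-2.6, -5.1, 0.6]
gripper_width: 0.07
```

```bash
python3 -c "
from h import *
rep();avg(6);phase(C=P)
q,y,M=pose();d=q[:2]-P;a=np.degrees(np.arctan2(d[1],d[0]))%360
way(lin((.1305,a,-4),(.1305,134,1),4)+lin((.1305,134,1),(.17,137,1),4))"
```

```text
t 27.03 r 129.9 ang 118.74 yaw-ang -4.39 z 0.1436 Ftan 4.69 Frad -3.21 Fz 0.57 T [-0.931  0.343 -0.195] torque~0.414 / 0.610
hold torque seq [0.414 0.412 0.424 0.415 0.347 0.536] mean [ 0.4245 -2.5407 -5.4455 -0.205   2.3136 -0.1996] sd [0.0561 0.2134 0.3749 0.031  0.1099 0.0534]
peaks [(3, 33.0, 3), (48, 38.0, 3), (93, 37.0, 3), (138, 40.0, 3), (182, 41.0, 2), (228, 37.0, 3), (274, 39.0, 4), (320, 37.0, 5)]
1, -0.003, -0.058, -0.005, -0.060, 1, -0.013, -0.115, -0.005, -0.116, 1, -0.027, -0.171, -0.005, -0.173, 1, -0.044, -0.226, -0.005, -0.229, 1, 0.014, -0.260, -0.004, -0.237, 1, 0.071, -0.295, -0.004, -0.246, 1, 0.127, -0.332, -0.004, -0.254, 1, 0.182, -0.370, -0.004, -0.262
```

Emit:
carry_out --series '[1,-0.003,-0.058,0,-0.06,1,-0.013,-0.115,0,-0.116,1,-0.027,-0.171,0,-0.173,1,-0.044,-0.226,0,-0.229,1,0.014,-0.26,0,-0.237,1,0.071,-0.295,0,-0.246,1,0.127,-0.332,0,-0.254,1,0.182,-0.37,0,-0.262]'

```text
time_s: 28.05
tcp_pos: [0.4466, 0.3103, 0.1445]
eef_rot: [0.358, 0.934, 0.0, -0.0]
ft_force: [0.6, -0.4, -1.3]
gripper_width: 0.074
```

```bash
python3 -c "
from h import *
rep()
q,y,M=pose();d=q[:2]-P;a=np.degrees(np.arctan2(d[1],d[0]))%360;r=np.hypot(*d)
way([(r+.015,a,0),(.187,a,0)]+lin((.187,a,0),(.187,a+42,0),6))
"
```

```text
t 28.05 r 171.3 ang 136.41 yaw-ang 1.62 z 0.1445 Ftan -0.12 Frad -0.67 Fz -1.34 T [ 0.017  0.003 -0.001] torque~-0.022 / -0.021
1, 0.100, 0.003, 0.000, 0.018, 1, 0.105, 0.003, 0.000, 0.018, 1, 0.100, -0.149, 0.000, -0.060, 1, 0.076, -0.300, -0.000, -0.138, 1, 0.035, -0.446, -0.000, -0.215, 1, -0.024, -0.586, -0.000, -0.293, 1, -0.100, -0.718, -0.000, -0.371, 1, -0.192, -0.840, -0.000, -0.449
```

Emit:
carry_out --series '[1,0.1,0,0,0.018,1,0.105,0,0,0.018,1,0.1,-0.149,0,-0.06,1,0.076,-0.3,0,-0.138,1,0.035,-0.446,0,-0.215,1,-0.024,-0.586,0,-0.293,1,-0.1,-0.718,0,-0.371,1,-0.192,-0.84,0,-0.449]'

```text
time_s: 28.72
tcp_pos: [0.3837, 0.1959, 0.1444]
eef_rot: [0.01, 1.0, 0.0, 0.0]
ft_force: [1.0, -0.2, -1.0]
gripper_width: 0.071
```

```bash
python3 -c "
from h import *
rep()
q,y,M=pose();d=q[:2]-P;a=np.degrees(np.arctan2(d[1],d[0]))%360;r=np.hypot(*d)
way(lin((.187,a,0),(.187,228.3,0),7)+[(.187,228.3,0)])
"
```

```text
t 28.72 r 187.0 ang 178.88 yaw-ang -0.02 z 0.1444 Ftan 0.16 Frad -0.96 Fz -1.04 T [-0.001  0.041  0.027] torque~0.057 / 0.030
1, -0.010, -0.153, -0.001, -0.079, 1, -0.038, -0.304, -0.001, -0.157, 1, -0.085, -0.450, -0.001, -0.236, 1, -0.149, -0.590, -0.001, -0.314, 1, -0.230, -0.720, -0.001, -0.392, 1, -0.326, -0.840, -0.001, -0.471, 1, -0.436, -0.947, -0.001, -0.549, 1, -0.436, -0.947, -0.001, -0.549
```

Emit:
carry_out --series '[1,-0.01,-0.153,0,-0.079,1,-0.038,-0.304,0,-0.157,1,-0.085,-0.45,0,-0.236,1,-0.149,-0.59,0,-0.314,1,-0.23,-0.72,0,-0.392,1,-0.326,-0.84,0,-0.471,1,-0.436,-0.947,0,-0.549,1,-0.436,-0.947,0,-0.549]'

```text
time_s: 29.38
tcp_pos: [0.4483, 0.0504, 0.1454]
eef_rot: [-0.406, 0.914, -0.001, 0.001]
ft_force: [-0.4, 0.4, -0.9]
gripper_width: 0.074
```

```bash
python3 -c "
from h import *
rep()
phase(C=P)
rep()
way([(.182,228.4,0)]*2+lin((.182,228.4,0),(.13,228.4,0),6))
"
```

```text
t 29.38 r 187.3 ang 229.20 yaw-ang -1.31 z 0.1454 Ftan -0.55 Frad -0.04 Fz -0.94 T [-0.007 -0.007  0.043] torque~-0.060 / -0.102
peaks [(3, 33.0, 3), (48, 37.0, 3), (93, 37.0, 3), (138, 41.0, 3), (182, 41.0, 2), (228, 35.0, 3), (274, 38.0, 4), (320, 38.0, 5)]
t 29.43 r 187.2 ang 228.70 yaw-ang -1.04 z 0.1449 Ftan -0.79 Frad 0.14 Fz -0.48 T [ 0.018 -0.033  0.04 ] torque~-0.108 / -0.148
1, -0.035, 0.007, 0.003, -0.008, 1, -0.035, 0.007, 0.003, -0.008, 1, -0.093, 0.008, 0.003, -0.008, 1, -0.150, 0.008, 0.003, -0.008, 1, -0.208, 0.009, 0.003, -0.008, 1, -0.266, 0.010, 0.003, -0.008, 1, -0.324, 0.011, 0.003, -0.008, 1, -0.382, 0.011, 0.003, -0.008
```

Emit:
carry_out --series '[1,-0.05,0.006,0,-0.006,1,-0.12,0.006,0,-0.006,1,-0.18,0.006,0,-0.006,1,-0.24,0.006,0,-0.006,1,-0.28,0.006,0,-0.006,1,-0.32,0.006,0,-0.006,1,-0.355,0.006,0,-0.006,1,-0.382,0.006,0,-0.006]'

```text
time_s: 30.1
tcp_pos: [0.4841, 0.0961, 0.1444]
eef_rot: [-0.41, 0.912, 0.0, -0.0]
ft_force: [-0.0, -0.4, -0.6]
gripper_width: 0.073
```

```bash
python3 -c "
from h import *
rep()
q,y,M=pose();d=q[:2]-P;a=np.degrees(np.arctan2(d[1],d[0]))%360
way(lin((.1298,a,0),(.1298,208,-3),4)+lin((.1298,208,-3),(.13,196,-3.5),4))
"
```

```text
t 30.10 r 129.4 ang 227.98 yaw-ang 0.38 z 0.1444 Ftan 0.26 Frad 0.30 Fz -0.59 T [-0.086  0.018 -0.057] torque~-0.023 / 0.033
1, -0.001, 0.075, -0.001, 0.068, 1, -0.011, 0.150, -0.001, 0.132, 1, -0.028, 0.224, -0.001, 0.196, 1, -0.051, 0.295, -0.001, 0.260, 1, -0.068, 0.337, -0.001, 0.294, 1, -0.086, 0.379, -0.001, 0.329, 1, -0.107, 0.419, -0.001, 0.364, 1, -0.130, 0.458, -0.001, 0.398
```

Emit:
carry_out --series '[1,-0.001,0.075,0,0.068,1,-0.011,0.15,0,0.132,1,-0.028,0.224,0,0.196,1,-0.051,0.295,0,0.26,1,-0.068,0.337,0,0.294,1,-0.086,0.379,0,0.329,1,-0.107,0.419,0,0.364,1,-0.13,0.458,0,0.398]'

```text
time_s: 30.77
tcp_pos: [0.4466, 0.1543, 0.145]
eef_rot: [-0.107, 0.994, -0.002, 0.001]
ft_force: [5.0, -9.7, -2.2]
gripper_width: 0.072
```

```bash
python3 -c "
from h import *
rep();avg(5);phase(C=P)
"
```

```text
t 30.77 r 129.7 ang 196.97 yaw-ang -4.73 z 0.1450 Ftan 10.70 Frad -2.01 Fz -2.17 T [-1.342 -0.668 -0.732] torque~0.657 / 1.389
hold torque seq [0.657 0.37  0.477 0.422 0.39 ] mean [ 0.4633  3.2794 -8.8064 -0.7558  4.7806 -0.7589] sd [0.1034 1.0751 0.6307 0.0565 0.409  0.3221]
peaks [(39, 36.0, -6), (83, 35.0, -7), (128, 26.0, -7), (171, 22.0, -9), (217, 22.0, -8), (263, 34.0, -7), (309, 38.0, -6), (356, 33.0, -4)]
```

Emit:
carry_out --series '[1,0,0.015,0,0.011,1,0,0.03,0,0.022,1,0,0.045,0,0.033,1,0,0.06,0,0.044,1,0,0.076,0,0.056,1,0,0.091,0,0.067,1,-0.001,0.106,0,0.078,1,-0.002,0.121,0,0.089]'

```text
time_s: 31.73
tcp_pos: [0.4426, 0.1714, 0.1446]
eef_rot: [-0.038, 0.999, -0.003, 0.001]
ft_force: [2.5, -10.3, -0.5]
gripper_width: 0.073
```

```bash
python3 -c "
from h import *
rep();avg(6);phase(C=P)
"
```

```text
t 31.73 r 129.8 ang 189.21 yaw-ang -4.88 z 0.1446 Ftan 10.52 Frad -0.83 Fz -0.50 T [-1.647 -0.494 -0.779] torque~0.587 / 1.366
hold torque seq [0.587 0.405 0.581 0.451 0.604 0.326] mean [ 0.4924  2.238  -9.6888 -0.7959  5.5379 -0.7936] sd [0.1052 0.3676 0.5956 0.0326 0.0954 0.0972]
peaks [(33, 37.0, -12), (78, 34.0, -12), (121, 20.0, -14), (139, 8.0, 4), (166, 20.0, -14), (209, 21.0, -16), (257, 35.0, -13), (303, 40.0, -12), (348, 37.0, -12)]
```

Emit:
carry_out --series '[1,0,0.015,0,0.011,1,0,0.03,0,0.022,1,0,0.045,0,0.033,1,0,0.06,0,0.044,1,0,0.076,0,0.056,1,0,0.091,0,0.067,1,-0.001,0.106,0,0.078,1,-0.002,0.121,0,0.089]'

```text
time_s: 32.75
tcp_pos: [0.4411, 0.1892, 0.1443]
eef_rot: [0.032, 0.999, -0.003, 0.0]
ft_force: [2.4, -11.6, -0.7]
gripper_width: 0.07
```

```bash
python3 -c "
from h import *
rep();avg(8);phase(C=P)
f=cam('side');cv2.imwrite('pics/s11.png',cv2.resize(f['color'][125:225,180:300,::-1],None,fx=6,fy=6,interpolation=3))
"
```

```text
t 32.75 r 129.6 ang 181.32 yaw-ang -5.00 z 0.1443 Ftan 11.66 Frad -2.10 Fz -0.75 T [-1.826 -0.398 -0.781] torque~0.730 / 1.511
hold torque seq [0.73  0.554 0.66  0.611 0.568 0.683 0.625 0.654] mean [  0.6356   1.5487 -11.123   -0.811    5.9066  -0.8257] sd [0.055  0.5146 0.3303 0.0298 0.1085 0.0831]
peaks [(27, 35.0, -18), (71, 31.0, -19), (115, 36.0, -20), (158, 28.0, -22), (205, 34.0, -20), (249, 34.0, -21), (295, 32.0, -20), (341, 39.0, -19)]
```

View pics/s11.png

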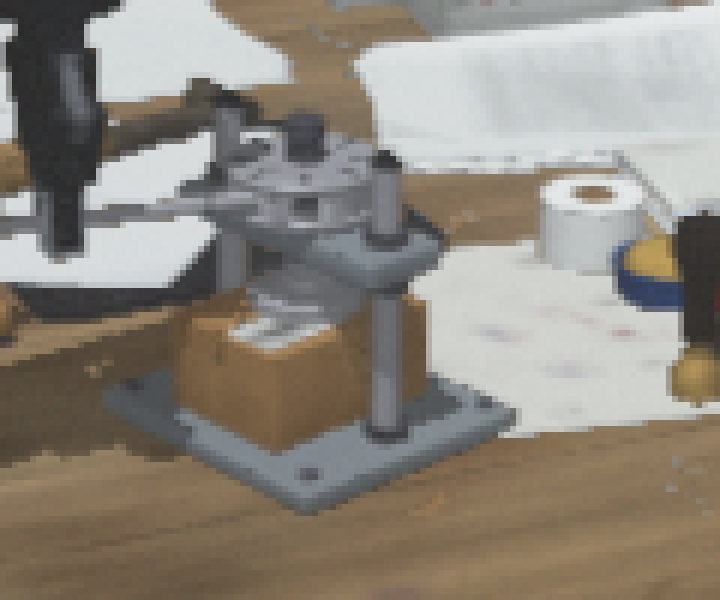

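Emit:
carry_out --series '[1,0,0.006,0,0.004,1,0,0.012,0,0.008,1,0,0.017,0,0.013,1,0,0.023,0,0.017,1,0,0.028,0,0.021,1,0,0.034,0,0.025,1,0,0.04,0,0.029,1,0,0.045,0,0.033]'

```text
time_s: 33.92
tcp_pos: [0.4412, 0.1958, 0.1441]
eef_rot: [0.058, 0.998, -0.003, -0.0]
ft_force: [1.3, -11.5, -0.7]
gripper_width: 0.069
```

```bash
python3 -c "
from h import *
rep();avg(10);phase(C=P)
"
```

```text
t 33.92 r 129.5 ang 178.42 yaw-ang -5.05 z 0.1441 Ftan 11.46 Frad -1.61 Fz -0.68 T [-1.897 -0.112 -0.854] torque~0.630 / 1.484
hold torque seq [0.63  0.599 0.612 0.671 0.516 0.707 0.63  0.567 0.654 0.613] mean [  0.6199   0.5647 -11.0926  -0.8152   5.8727  -0.8175] sd [0.0505 0.4245 0.4669 0.0304 0.1299 0.0274]
peaks [(24, 33.0, -21), (68, 37.0, -22), (112, 39.0, 22), (156, 35.0, 21), (201, 33.0, 21), (247, 36.0, 22), (292, 36.0, 22), (338, 32.0, -22)]
```

```bash
python3 -c "
from h import *
q,y,M=pose();d=q[:2]-P;a=np.degrees(np.arctan2(d[1],d[0]))%360
way(lin((.13,a,-5),(.13,198,1),4)+lin((.13,198,1),(.18,200.5,1),4))"
```

```text
1, -0.007, -0.074, -0.002, -0.071, 1, -0.023, -0.146, -0.002, -0.142, 1, -0.045, -0.217, -0.002, -0.213, 1, -0.073, -0.286, -0.001, -0.285, 1, -0.002, -0.330, -0.001, -0.292, 1, 0.069, -0.376, -0.001, -0.298, 1, 0.138, -0.423, -0.000, -0.305, 1, 0.207, -0.472, -0.000, -0.312
```

Emit:
carry_out --series '[1,-0.005,-0.074,0,-0.071,1,-0.02,-0.146,0,-0.142,1,-0.043,-0.217,0,-0.213,1,-0.071,-0.286,0,-0.285,1,-0.002,-0.33,0,-0.292,1,0.069,-0.376,0,-0.298,1,0.138,-0.423,0,-0.305,1,0.207,-0.472,0,-0.312]'

```text
time_s: 35.13
tcp_pos: [0.4017, 0.1313, 0.1443]
eef_rot: [-0.187, 0.982, 0.0, -0.0]
ft_force: [-0.1, 0.2, -1.3]
gripper_width: 0.067
```

```bash
python3 -c "
from h import *
rep();phase(C=P)
w=cam('wrist');cv2.imwrite('pics/w12.png',w['color'][:,:,::-1])
# target: grip at bar-mid of rest + 19.5mm toward +y end
u=np.array([np.cos(np.radians(111)),np.sin(np.radians(111))])
t=np.array([.5076,-.198])+.0195*u; print(t)
plan([*t,.18],21)
"
```

```text
t 35.13 r 179.7 ang 199.82 yaw-ang 1.79 z 0.1443 Ftan -0.24 Frad 0.01 Fz -1.27 T [-0.017  0.011  0.015] torque~-0.028 / -0.043
peaks [(24, 34.0, -21), (68, 38.0, -22), (112, 32.0, 22), (157, 33.0, 22), (201, 33.0, 21), (248, 37.0, -22), (292, 35.0, 22), (338, 33.0, -22)]
[ 0.5006 -0.1798]
from [0.401  0.1311 0.1439] 111.57 scaled shift [ 0.145 -2.172 -0.241] turn 1.006
```

View pics/w12.png

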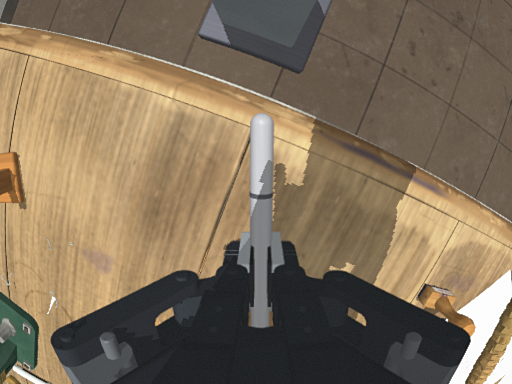

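Emit:
carry_out --series '[1,0,-0.1,-0.03,0,1,0,-0.22,-0.08,0,1,0,-0.36,-0.13,0.04,1,0,-0.5,-0.18,0.11,1,0,-0.64,-0.22,0.18,1,0,-0.78,-0.24,0.25,1,0,-0.9,-0.24,0.32,1,0,-1,-0.24,0.39]'

```text
time_s: 35.9
tcp_pos: [0.4588, -0.009, 0.1811]
eef_rot: [0.121, 0.993, 0.0, 0.001]
ft_force: [-0.6, -0.5, -1.7]
gripper_width: 0.07
```

```bash
python3 -c "
from h import *
plan([.5006,-.1798,.18],21)
"
```

```text
from [ 0.4588 -0.009   0.1811] 76.13 scaled shift [-0.543 -1.038  0.008] turn 0.613
```

Emit:
carry_out --series '[1,-0.08,-0.15,0,0.07,1,-0.16,-0.3,0,0.145,1,-0.24,-0.45,0,0.22,1,-0.32,-0.6,0,0.295,1,-0.4,-0.75,0,0.37,1,-0.47,-0.88,0,0.445,1,-0.52,-0.97,0,0.52,1,-0.54,-1,0,0.595]'

```text
time_s: 36.57
tcp_pos: [0.5024, -0.1749, 0.1805]
eef_rot: [0.556, 0.831, 0.0, 0.001]
ft_force: [0.0, -0.2, -2.2]
gripper_width: 0.071
```

```bash
python3 -c "
from h import *
plan([.5006,-.1798,.1],21)
w=cam('wrist');cv2.imwrite('pics/w13.png',w['color'][:,:,::-1])
f=cam('top');cv2.imwrite('pics/t13.png',cv2.resize(f['color'][170:250,270:400,::-1],None,fx=6,fy=6,interpolation=3))
plan([.5006,-.1798,.1],21)
"
```

```text
from [ 0.5024 -0.1749  0.1805] 22.48 scaled shift [-0.025 -0.024  0.537] turn 0.016
from [ 0.5021 -0.1737  0.1804] 22.86 scaled shift [-0.033 -0.025  0.536] turn 0.021
```

View pics/w13.png

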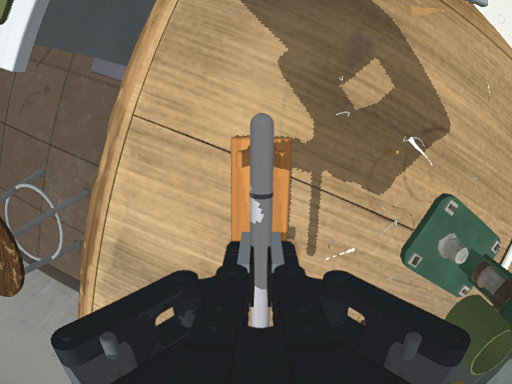

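View pics/t13.png

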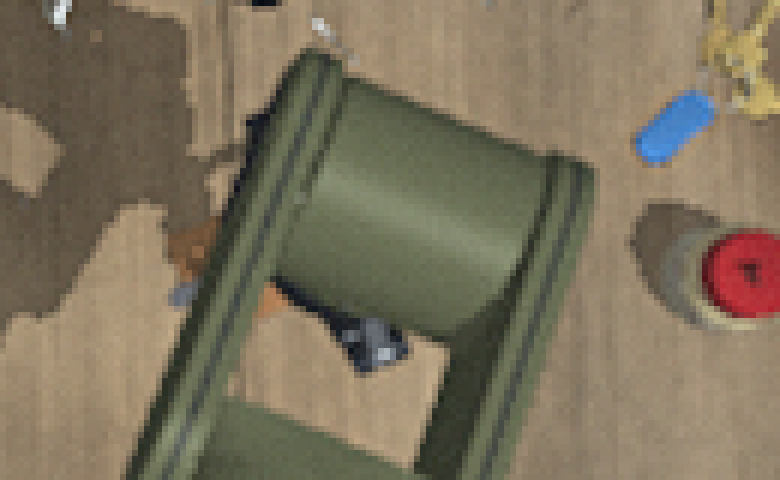

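```bash
python3 -c "
from h import *
plan([.5019,-.1805,.0515],21.4)
"
```

```text
from [ 0.5021 -0.1737  0.1804] 22.86 scaled shift [-0.041 -0.019  0.859] turn 0.016
```

Emit:
carry_out --series '[1,-0.02,-0.019,0,0.016,1,-0.041,-0.019,0.1,0.016,1,-0.041,-0.019,0.22,0.016,1,-0.041,-0.019,0.34,0.016,1,-0.041,-0.019,0.46,0.016,1,-0.041,-0.019,0.56,0.016,1,-0.041,-0.019,0.62,0.016,1,-0.041,-0.019,0.62,0.016]'

```text
time_s: 37.33
tcp_pos: [0.4994, -0.1783, 0.085]
eef_rot: [0.562, 0.827, -0.0, -0.002]
ft_force: [-0.8, 0.9, -2.0]
gripper_width: 0.068
```

```bash
python3 -c "
from h import *
plan([.5019,-.1805,.0515],21.4);rep()
f=cam('side');cv2.imwrite('pics/s14.png',cv2.resize(f['color'][210:310,225:355,::-1],None,fx=6,fy=6,interpolation=3))
"
```

```text
from [ 0.4994 -0.1783  0.085 ] 21.61 scaled shift [-0.021  0.011  0.223] turn 0.002
t 37.33 r 377.3 ang 259.11 yaw-ang -147.50 z 0.0850 Ftan -0.92 Frad -0.69 Fz -1.98 T [0.019 0.044 0.008] torque~-0.338 / -0.346
```

View pics/s14.png

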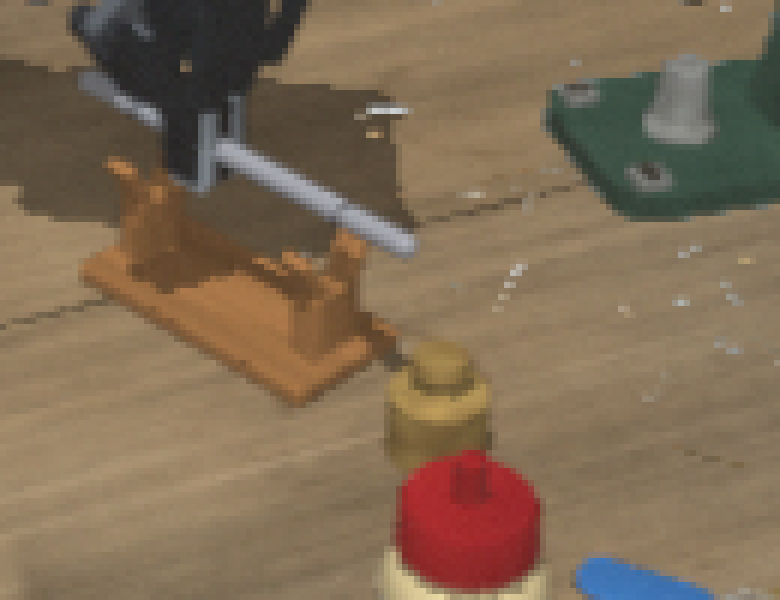

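Bar sits right above the notches, level; now lower it to the seat.

Emit:
carry_out --series '[1,-0.01,0.011,0.02,0,1,-0.021,0.011,0.05,0,1,-0.021,0.011,0.09,0,1,-0.021,0.011,0.13,0,1,-0.021,0.011,0.17,0,1,-0.021,0.011,0.2,0,1,-0.021,0.011,0.217,0,1,-0.021,0.011,0.217,0]'

```text
time_s: 38.05
tcp_pos: [0.503, -0.1814, 0.0538]
eef_rot: [0.563, 0.827, -0.0, -0.001]
ft_force: [-0.8, 1.7, -0.3]
gripper_width: 0.074
```

```bash
python3 -c "
from h import *
plan([.5019,-.1805,.051],21.4);rep()
"
```

```text
from [ 0.503  -0.1814  0.0538] 21.51 scaled shift [ 0.008 -0.005  0.019] turn 0.001
t 38.05 r 379.7 ang 259.73 yaw-ang -148.21 z 0.0538 Ftan -1.12 Frad -1.54 Fz -0.32 T [0.226 0.129 0.001] torque~-0.422 / -0.424
```

Emit:
carry_out --series '[1,0,0,0.008,0,1,0,0,0.016,0,1,0,0,0.016,0,1,0,0,0.016,0,0.7,0,0,0.016,0,0.4,0,0,0.016,0,0,0,0,0.016,0,-0.4,0,0,0.016,0]' --grip_force 40

```text
time_s: 38.72
tcp_pos: [0.5041, -0.1822, 0.0529]
eef_rot: [0.563, 0.827, -0.0, 0.001]
ft_force: [-0.4, -0.9, -0.4]
gripper_width: 0.565
```

Emit:
carry_out --series '[-1,0,0,0,0,-1,0,0,0,0,-1,0,0,0,0,-1,0,0,0,0,-1,0,0,0,0,-1,0,0,-0.1,0,-1,0,0,-0.2,0,-1,0,0,-0.3,0]'

```text
time_s: 39.38
tcp_pos: [0.5033, -0.1817, 0.0976]
eef_rot: [0.563, 0.827, -0.0, -0.001]
ft_force: [0.6, 0.6, 0.3]
gripper_width: 0.999
```

```bash
python3 -c "
from h import *
rep()
f=cam('side');cv2.imwrite('pics/s15.png',cv2.resize(f['color'][210:310,225:355,::-1],None,fx=6,fy=6,interpolation=3))
w=cam('wrist');cv2.imwrite('pics/w15.png',w['color'][:,:,::-1])
"
```

```text
t 39.38 r 379.9 ang 259.78 yaw-ang -148.27 z 0.0976 Ftan 0.44 Frad -0.70 Fz 0.34 T [-0.048 -0.04  -0.011] torque~0.157 / 0.168
```

View pics/s15.png

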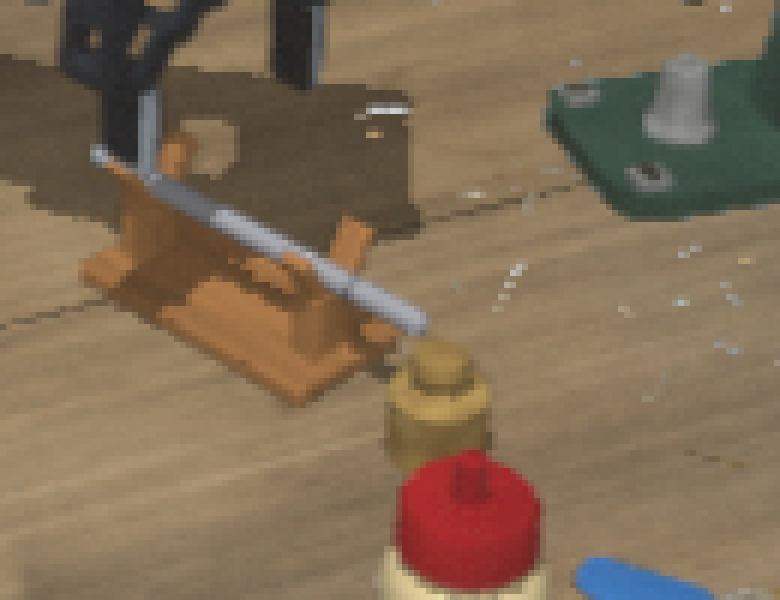

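View pics/w15.png

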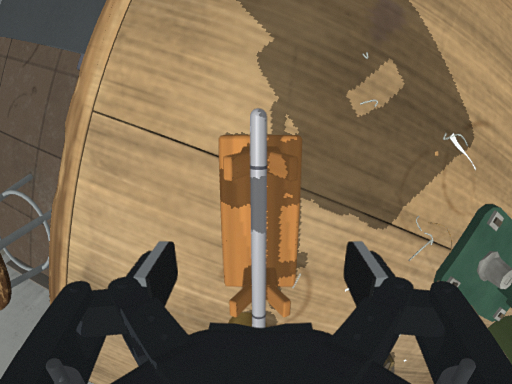

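Emit:
carry_out --series '[-1,0,0,-0.2,0,-1,0,0,-0.4,0,-1,0,0,-0.6,0,-1,0,0,-0.8,0,-1,0,0,-0.95,0,-1,0,0,-1,0,-1,0,0,-1,0,-1,0,0,-1,0]'

```text
time_s: 40.15
tcp_pos: [0.5032, -0.1816, 0.2458]
eef_rot: [0.563, 0.827, -0.0, -0.001]
ft_force: [-0.3, 0.3, -0.4]
gripper_width: 1.002
```

```bash
python3 -c "
from h import *
rep();phase(C=P)
w=cam('wrist');cv2.imwrite('pics/w16.png',w['color'][:,:,::-1])
f=cam('side');cv2.imwrite('pics/s16.png',f['color'][:,:,::-1])
"
```

```text
t 40.15 r 379.9 ang 259.77 yaw-ang -148.26 z 0.2458 Ftan -0.33 Frad -0.27 Fz -0.41 T [ 0.04   0.045 -0.002] torque~-0.125 / -0.123
peaks [(24, 33.0, -21), (68, 37.0, -22), (112, 33.0, 22), (156, 32.0, 21), (201, 34.0, 21), (247, 38.0, 22), (292, 35.0, 22), (338, 33.0, -22)]
```

View pics/w16.png

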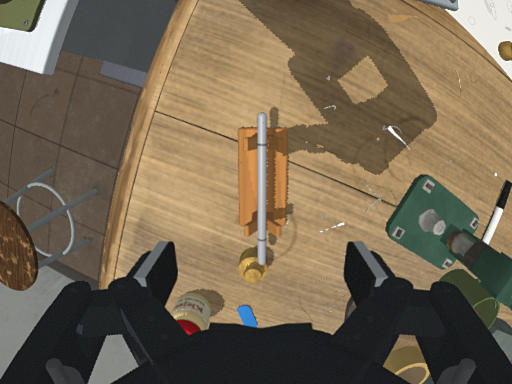

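View pics/s16.png

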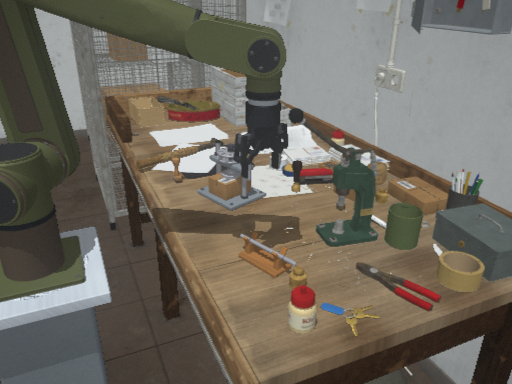

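```bash
python3 -c "
from h import *
w=cam('wrist');b1=fonz(w,(262,112),.043);b2=fonz(w,(262,266),.043);print((b1+b2)/2,np.linalg.norm(b1-b2),np.degrees(np.arctan2(*(b1-b2)[:2][::-1])))
env.close_job()"
```

```text
[ 0.5107 -0.2005  0.043 ] 0.1820399642336041 111.60240423444942
the job is handed in; nothing more can be done
```

I turned the collar about 200° clockwise with the bar in three strokes, each in a fresh hole. I then laid the bar back in its rest and handed the job in at about 40 s. The hand-in reported no verdict.

**Tightness:** With the arm stopped but still pressing on the bar, the turning torque averaged about 0.40 N m while the collar ran free. It averaged about 0.62 N m at the end, roughly 1.55 times as hard.
- Single readings scattered by about ±0.05 N m.
- Readings taken while moving ran higher: free about 0.46, and 0.63 to 0.73 near the end. That puts the ratio at about 1.4 to 1.6.
- Pad force is not measured directly. I estimate 55 to 85 N from the torque ratio.

**Last checks:**
- **Collar:** it stayed put after the bar was withdrawn.
- **Bar:** it lies in both notches. Its middle measured about 4 mm from where I first found it, and its direction within 1°.
- **Bystanders:** none had visibly moved.
- **Gripper:** it is open and clear of everything.

**What disagreed:**
- The first insertion was too shallow, so the bar tilted in the hole and the collar hardly turned. I pushed the bar to the bottom of the hole, which briefly pressed it in at about 18 N, then backed off slightly and went on.
- Even at full depth the bar worked about 20° tilted in the hole, more than I expected.
- The press axis measured about 2.5 mm from my first estimate. I corrected for this after the first turn.

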